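# Rotate the resin stock: old bottles forward, new bottle behind, follower home

### The arm

A 6-joint arm with a two-finger parallel gripper is mounted at the origin on the work surface. World frame = base frame: x ahead of the robot, y to its left, z up, the work surface at z = 0. Lengths are in mm, angles in rad, forces in N, time in s.
With the tool pointing down it reaches from about 375 to 825 mm from the base axis. Payload 5.5 kg.
Tool frame: the origin (TCP) lies on the centre line of the jaws, within the pads' length; the fingertips stand ahead of it and the grasp point (between the pads) lies 2 mm behind it (robot.nose_length is the x of the fingertips in the tool frame, in mm); x points along the fingers, y is the direction in which the jaws open and shut, and the axes are right-handed (so a half turn about x gives the same grasp; the last joint's range is limited). The gripper opens to 85 mm and grips with 20 to 120 N. Pads are 22 mm wide; open, the fingers measure 114 mm over their backs; the gripper's body (76 mm by 85 mm) begins 54 mm behind the grasp point. The pads swing forward as they close: fully open they stand 13 mm farther back than shut.
Start: joints at [1.209, 0.314, -0.047, 1.21, 0, 1.571], TCP at [212.371, 561.153, 211.199] pointing down, gripper open.
Joint ranges: [-2.67, 2.67], [-0.69, 1.73], [-1.03, 1.25], [-2.08, 2.16], [-1.42, 1.45], [-3.14, 3.14]. Speed limits (rad/s): [2.39, 2.39, 3.01, 3.14, 3.14, 3.14].

### API

Orientations are given as [roll, pitch, yaw] about the fixed x, y, z axes, in that order (R = Rz(yaw) Ry(pitch) Rx(roll)).
In Python, from rig import robot, eyes gives the robot as it stands.
- The arm moves only by the shell command python3 -m handwheel 'ROWS' [FORCE]. ROWS is JSON, a list of rows, each an object with "travel": the shift along the tool's x, y, z in cm, a list of three; "angular": the turn, a rotation vector about the tool's x, y, z in rad, a list of three; "hand": the opening in per cent of the stroke, from 0 (shut) to 100 (fully open). In form: [{"travel": [x, y, z], "angular": [wx, wy, wz], "hand": hand}, ...]. A call has 1 to 12 rows; each row shifts and turns the pose as measured when the row begins, along the tool's axes as they then stand; what a row does not reach is not made up. A row lasts 1/12 s, in which the tool goes at most 41.7 mm and 7.16 degrees, less where a joint would pass 70% of its speed; a pose out of reach is approached as far as the arm can. A call is refused whole if a number of a shift passes 4.17 or a number of a turn 0.125, either way. A call with a gripper value outside its range is refused whole. The fingers move at their own pace and stop on an object; FORCE is the grip in N (left out, the last holds). Time passes only in rows, so rows that do not move let the fingers close. It gives the time, the measured TCP pose, the force and the opening at its end, in the units of the state.
- robot.state(): the state, without advancing time (a new reading comes with each control period).
- eyes.grab_frame(name): name is "side" or "top" or "wrist"; returns a dict with "img" (400x640x3 uint8, blue, green, red), "intrinsics" (3x3 intrinsics, pixels), "rvec" (rotation vector, rad) and "tvec" (3), from world to camera coordinates, as OpenCV has them. Camera axes: x right, y down, z forward; pixel columns grow to the right and rows downward; lengths in mm; the calibration is good to about 2 mm. A picture is of the moment at which its call begins. There is no depth.
- robot.hand_in(): hands the job in, once; it reports no verdict.
The state is a dict: "time": time; "joint_positions": joint angles; "qvel": joint speeds; "tau": joint torques, N m; "position": TCP position; "orientation": TCP orientation; "ft_force": force on the tool from outside, world axes, zero at the start; "ft_torque": the same for the moment, N m; "opening": finger opening in mm.
Only numpy, scipy, OpenCV 4.12 (cv2) and the standard library are available. Lean on these libraries where they do the work, as an engineer would, in place of code of your own. Each camera call takes 0.05 s, during which the arm holds its last target.

### The job

Restock the resin lane first-in-first-out: draw the two old, yellow-banded bottles forward together until they press against the yellow front stop, then stand the green-banded new bottle from the sloped caddy upright in the lane right behind them. Finally slide the orange-handled follower up until its sprung white pad is pressed about half way in by the new bottle and the whole row is snug against the stop, and let go. Leave the blue-capped bottle and the cartons in the next lane alone, and tip no old bottle over.

Things in the scene. Friction and masses are not known exactly. Their poses are not given: they have to be found in the camera images.
- rack: Low two-lane shelf rack, fixed. Origin on the table under the bottle lane's middle; x to the rear of the lanes, -x the front, y left, z up. Bottle lane along x on y = 0: inner width 68 mm, floor 8 mm above the table, walls 5 mm thick with tops 42 mm up, slick glide floor (friction 0.12 to 0.18) from x = -158 to +168 mm. Second lane centred at y = +78 mm: two cartons, tops 83 mm above the table.
- lane_front (a point): Point on the bottle lane floor, rack x = -140 mm, axes as the rack. Here the yellow front stop (60 mm wide, top 95 mm above the table) closes the lane. It was set by hand: its inner face lies up to 10 mm before or behind this point (rack x = -150 to -130 mm). That is not measured: feel for it. It does not yield to 25 N.
- old_front: Old resin bottle nearer the front: brown body 60 mm in diameter, 100 mm tall, yellow band, white label, narrowing to a ribbed red screw cap 32 mm in diameter, 112 to 148 mm above the base. Origin: centre of its base, z along its axis to the cap. 0.20 to 0.36 kg. Stands upright, loose, in the lane. It slides; pushed high up it topples, and pinched only across the lane its cap can pivot in the grip.
- old_rear: Second old bottle, identical (brown, yellow band, red cap), standing loose in the lane behind old_front, with a gap of 3 to 60 mm between them. Origin: centre of its base, z up.
- new: New bottle, the same size and shape (brown, red cap) but with a green band. It leans in one of the two cells of the caddy, 35 degrees (0.61 rad) from upright with its cap towards the caddy's front. Origin: centre of its base, z along its axis to the cap; spin about the axis is of no matter.
- other: A different product in the other cell of the caddy: white bottle, blue cap, same shape and lean. To be left alone. Origin: centre of its base, z along its axis to the cap.
- caddy: Sloped plywood caddy, 150 x 190 mm, fixed. Origin on the table under its middle; x to its rear, y left. Two cells, at y = -47.5 and +47.5 mm; a bottle's base centre is at x = 50, z = 32 mm, its axis along (-sin 35, 0, cos 35). Cell walls reach 55 mm up the bottle along its axis, the sloped rest under it 85 mm: caps and shoulders stand free, bottles draw out along their axis.
- carton0: Cardboard carton 75 x 66 x 75 mm in the second lane (nearer the front), left alone. Origin: centre of its underside.
- carton1: Cardboard carton 75 x 66 x 75 mm in the second lane, behind carton0, left alone. Origin: centre of its underside.
- follower_handle (a point): Middle of the follower's orange handle, an upright tab 16 mm wide (rack's y), 30 mm long (rack's x), 118 to 155 mm above the table; this point is 138 mm above the table. The follower is a black upright sled that slides along the lane behind the bottles. With its pad free, the pad's face is 35 mm in front of this point (rack -x).
- follower (a joint): How far the follower has been slid forward from its rearmost place, m, 0 to 0.12; at 0 the handle is at x = +130 mm in the rack frame. It drags with about 14 N of friction and stays where it is left.
- pad (a joint): How far the follower's white pad has been pressed back into the follower, m, 0 (free) to 0.014 (bottomed). A spring of 800 N/m pushes it out. The pad is 48 mm wide and spans 20 to 95 mm above the table.
- pad_face (a point): Centre of the front face of the white pad, 58 mm above the table.

How it is judged (in metres and radians):
On the way, in this order (a step that is already met when the one before it is completed fails the run):
1. both old bottles stand upright, together and pressed against the front stop, before the new bottle is in the lane (angle between each of old_front, old_rear's own z axis and vertical below 0.08 rad and y of old_front in the frame of rack between -0.008 and 0.008 m and z of each of old_front, old_rear in the frame of rack below 0.014 m and y of old_rear in the frame of rack between -0.008 and 0.008 m and x of old_front in the frame of rack below -0.093 m and x of old_rear in the frame of rack between -0.082 and -0.03 m and horizontal distance between old_front and old_rear below 0.065 m and contact force between old_front and rack above 1 N), for 0.1 s.
2. the new bottle stands upright on the lane floor behind the old ones, let go (angle between new's own z axis and vertical below 0.08 rad and y of new in the frame of rack between -0.008 and 0.008 m and z of new in the frame of rack below 0.014 m and x of new in the frame of rack above -0.018 m and horizontal distance between new and old_rear below 0.095 m and contact force between the fingers and new below 0.1 N and x of old_front in the frame of rack below -0.093 m and x of old_rear in the frame of rack between -0.082 and -0.03 m and horizontal distance between old_front and old_rear below 0.065 m), for 0.2 s.
At the end, for the whole second after the job is handed in: The two old bottles, old_front first, and the new bottle behind them stand upright (within 0.08 rad) and still on the bottle lane's floor, neighbours touching (base centres within 65 mm of one another), the first pressing on the front stop, and the follower's pad is held pressed in by 4 to 11 mm (angle between each of old_front, old_rear, new's own z axis and vertical below 0.08 rad and y of old_front in the frame of rack between -0.008 and 0.008 m and z of each of old_front, old_rear, new in the frame of rack below 0.014 m and y of old_rear in the frame of rack between -0.008 and 0.008 m and y of new in the frame of rack between -0.008 and 0.008 m and x of old_front in the frame of rack below -0.093 m and x of old_rear in the frame of rack between -0.082 and -0.03 m and horizontal distance between each of old_front, new and old_rear below 0.065 m and x of new in the frame of rack above -0.018 m and contact force between old_front and rack above 0.2 N and value of joint pad between 0.004 and 0.011 m and linear speed of each of old_front, old_rear, new below 0.02 m/s).
It fails at once if an old bottle is tipped over (more than 0.5 rad) (angle between any of old_front, old_rear's own z axis and vertical above 0.5 rad).
It fails at once if the blue-capped bottle is moved more than 30 mm (distance of other from where it was at the start of the episode above 0.03 m).
It fails at once if a carton in the next lane is moved more than 30 mm (distance of any of carton0, carton1 from where it was at the start of the episode above 0.03 m).
It also fails if it takes over 67 s, if anything falls off the work surface, if the arm or the gripper's body presses on something with over 40 N, if the wrist force passes 120 N, or if a joint passes its speed limit or range.

## Working session

There is one attempt and no reset: what is moved stays moved. The work goes in short steps, Python scripts to look and compute and a shell command to move; the robot and the scene stay as the last step left them, time stands still between calls to the robot, and variables do not carry over. Pictures are saved under pics/ and viewed, and the job is handed in when it is done.

```bash
mkdir -p pics; ls; python3 - <<'E'
from rig import robot, eyes
import cv2
s=robot.state(); print({k:(v if not hasattr(v,'tolist') else v.tolist()) for k,v in s.items()}, robot.nose_length)
for n in ("side","top","wrist"):
    f=eyes.grab_frame(n); cv2.imwrite(f"pics/a_{n}.png",f["img"]); print(n,f["intrinsics"],f["rvec"],f["tvec"])
E
```

```text
pics
{'time': 0.0, 'joint_positions': [1.2089741904190823, 0.31422295937931616, -0.04810554991784523, 1.2102217966653408, -1.3353333627836838e-05, 1.57081797515893], 'qvel': [-0.0005887469854191922, -0.0001862090741227926, 0.0012235362014081728, -0.0014399860741885013, -0.0011428727634355852, 0.0007460471653452263], 'tau': [0.0007054901652736589, -53.95994782447815, 33.974114656448364, 0.019328537746332586, 8.546290246158605e-05, 3.2021653169067577e-05], 'position': [212.16547659019383, 560.552471962559, 210.32485129851128], 'orientation': [-1.5631616678531637, 1.5690422967975106, -1.9250054408822737], 'ft_force': [0.2735153025293773, -0.08681028577968546, -0.3159701240340158], 'ft_torque': [-0.012863684321292052, 0.03536093545852408, 0.005355055589669253], 'opening': 85.44770131712062} 17.0
side [[455.1564226    0.         326.57872208]
 [  0.         455.1564226  195.07719084]
 [  0.           0.           1.        ]] [ 2.36744478 -0.46856856  0.15552669] [-503.89706582  187.67962567  993.16811838]
top [[439.55041659   0.         323.75965388]
 [  0.         439.55041659 201.86069496]
 [  0.           0.           1.        ]] [ 2.14695012 -2.10305205  0.16419431] [ -33.73431958  551.5430234  1154.86456095]
wrist [[330.27423102   0.         320.23489698]
 [  0.         330.27423102 203.21178731]
 [  0.           0.           1.        ]] [-2.37704292 -1.63952725 -0.24319983] [-598.00499146  -37.63853506  379.1839927 ]
```

View pics/a_side.png

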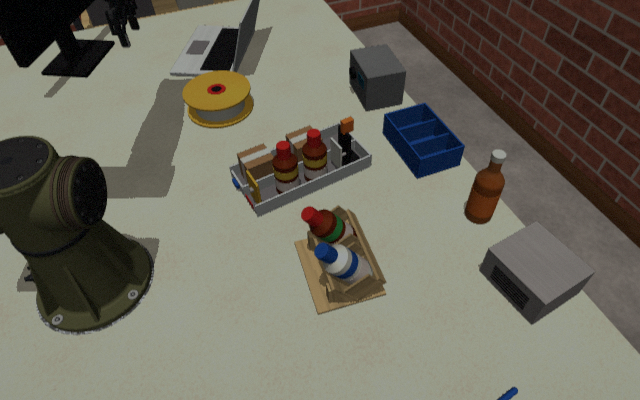

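View pics/a_top.png

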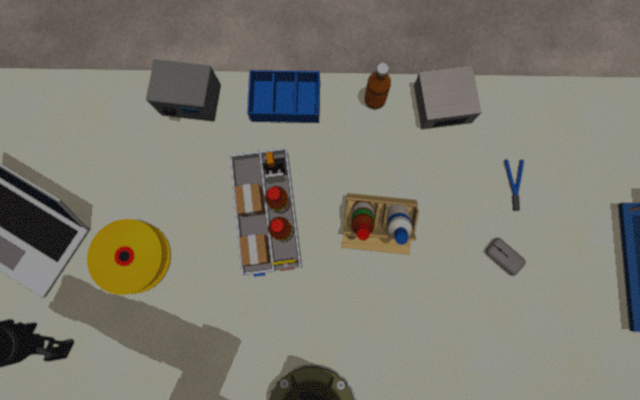

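View pics/a_wrist.png

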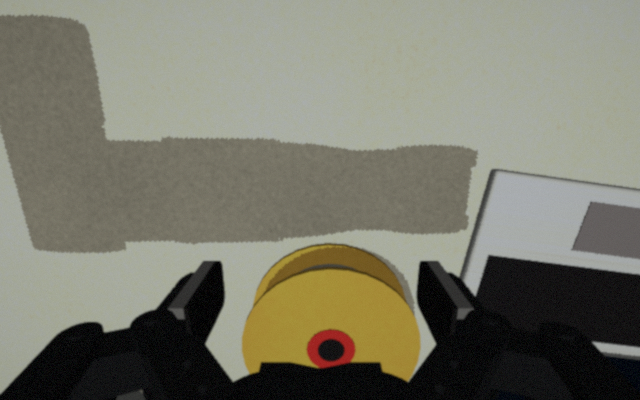

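```bash
python3 - <<'E'
import cv2
t=cv2.imread("pics/a_top.png"); s=cv2.imread("pics/a_side.png")
cv2.imwrite("pics/c1.png",cv2.resize(t[140:290,220:320],None,fx=4,fy=4,interpolation=cv2.INTER_CUBIC))
cv2.imwrite("pics/c2.png",cv2.resize(t[180:270,330:430],None,fx=6,fy=6,interpolation=cv2.INTER_CUBIC))
cv2.imwrite("pics/c3.png",cv2.resize(s[105:225,220:380],None,fx=5,fy=5,interpolation=cv2.INTER_CUBIC))
cv2.imwrite("pics/c4.png",cv2.resize(s[195:315,285:395],None,fx=5,fy=5,interpolation=cv2.INTER_CUBIC))
E
```

```text
(no output)
```

View pics/c1.png

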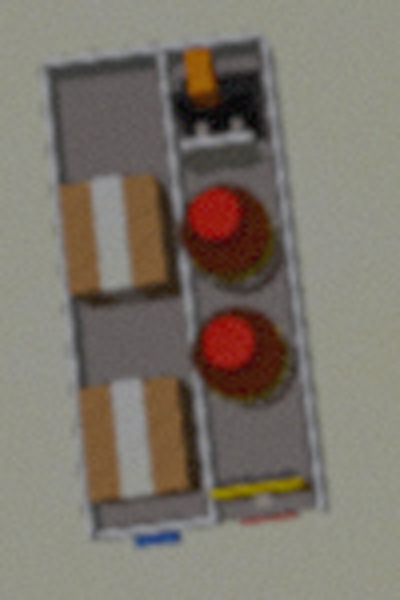

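View pics/c2.png

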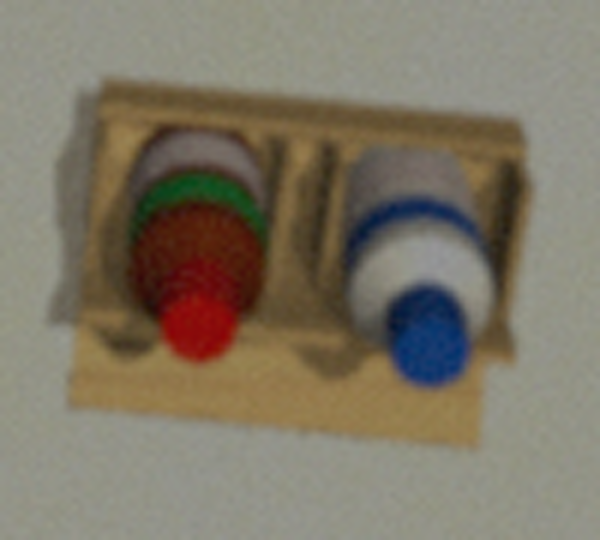

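View pics/c3.png

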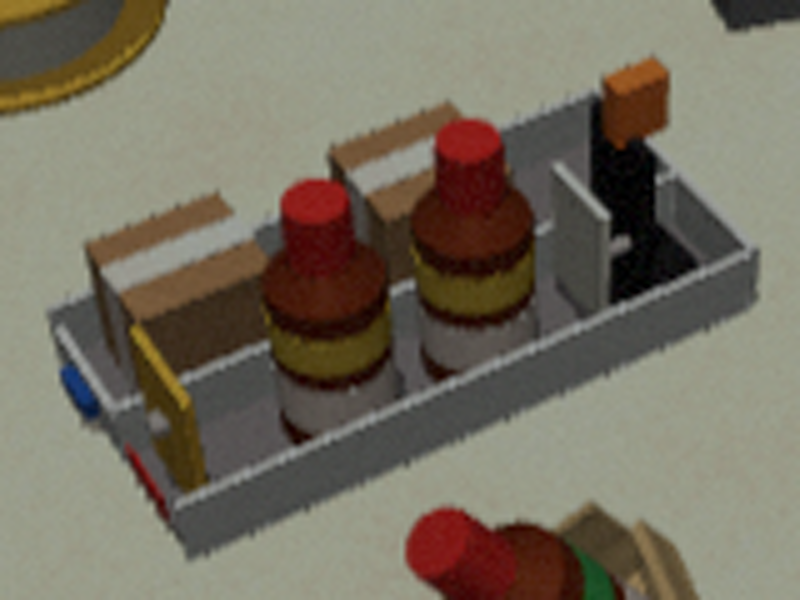

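View pics/c4.png

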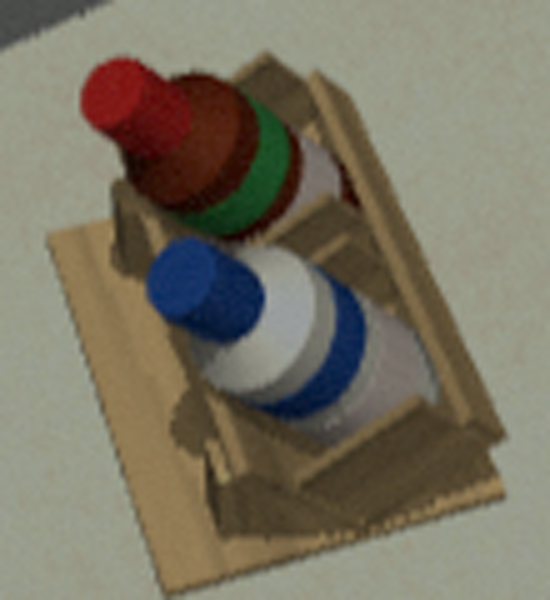

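```bash
cat > h.py <<'E'
import numpy as np, cv2, pickle
from rig import robot, eyes
CAM={"side":([[455.1564226,0,326.57872208],[0,455.1564226,195.07719084],[0,0,1]],[2.36744478,-0.46856856,0.15552669],[-503.89706582,187.67962567,993.16811838]),
"top":([[439.55041659,0,323.75965388],[0,439.55041659,201.86069496],[0,0,1]],[2.14695012,-2.10305205,0.16419431],[-33.73431958,551.5430234,1154.86456095])}
def ray(cam,u,v):
    K,r,t=[np.array(a,float) for a in (CAM[cam] if isinstance(cam,str) else cam)]
    R=cv2.Rodrigues(r)[0]; d=R.T@np.linalg.inv(K)@[u,v,1]; return -R.T@t,d
def atz(cam,u,v,z):
    o,d=ray(cam,u,v); return (o+d*(z-o[2])/d[2])
def proj(cam,P):
    K,r,t=[np.array(a,float) for a in (CAM[cam] if isinstance(cam,str) else cam)]
    return cv2.projectPoints(np.array(P,float).reshape(-1,1,3),r,t,K,None)[0].reshape(-1,2)
def crop(c,x0,y0,f): return (c[0]+.5)/f-.5+x0,(c[1]+.5)/f-.5+y0
def tri(a,b):
    (o1,d1),(o2,d2)=a,b; d1=d1/np.linalg.norm(d1); d2=d2/np.linalg.norm(d2)
    s=np.linalg.lstsq(np.c_[d1,-d2],o2-o1,rcond=None)[0]; p,q=o1+d1*s[0],o2+d2*s[1]; return (p+q)/2,np.linalg.norm(p-q)
E
python3 - <<'E'
from h import *
np.set_printoptions(precision=1,suppress=True)
T=lambda c:crop(c,220,140,4); S=lambda c:crop(c,220,105,5)
for n,c,z in [("capR",(214,213),156),("capF",(229,341),156),("wallRrear",(264,40),42),("wallRfront",(321,511),42),("divRear",(163,48),42),("divFront",(212,520),42),("stopL",(213,487),95),("stopR",(304,480),95),("padL",(180,146),95),("padR",(257,134),95),("handle",(198,66),155),("leftRear",(48,63),42),("leftFront",(93,533),42)]:
    print("top",n,atz("top",*T(c),z))
for n,c,z in [("capR",(469,141),156),("capF",(316,202),156),("handletopc",(636,76),155),("wallRrear",(752,248),42),("wallRfront",(180,502),42),("divFront",(115,404),42),("stopL",(137,333),95),("stopR",(200,483),95)]:
    print("side",n,atz("side",*S(c),z))
# new cap
N=lambda c:crop(c,330,180,6); M=lambda c:crop(c,285,195,5)
print(tri(ray("top",*N((199,325))),ray("side",*M((112,96)))), "newcap")
print(tri(ray("top",*N((428,350))),ray("side",*M((180,280)))), "othercap")
for n,c,z in [("plateFL",(70,408),5),("plateFR",(480,445),5)]: print(n,atz("top",*N(c),z))
E
```

```text
top capR [553.7 102.5 156. ]
top capF [473.6  89.9 156. ]
top wallRrear [699.6  88.   42. ]
top wallRfront [373.7  37.8  42. ]
top divRear [692.5 158.7  42. ]
top divFront [366.2 110.7  42. ]
top stopL [386.3 104.   95. ]
top stopR [392.   45.7  95. ]
top padL [610.1 135.3  95. ]
top padR [619.2  84.4  95. ]
top handle [648.4 116.7 155. ]
top leftRear [680.2 239.1  42. ]
top leftFront [355.8 190.1  42. ]
side capR [554.2 101.9 156. ]
side capF [474.1  89.4 156. ]
side handletopc [646.5 116.4 155. ]
side wallRrear [703.5  91.6  42. ]
side wallRfront [378.9  38.7  42. ]
side divFront [367.  112.9  42. ]
side stopL [383.3 101.9  95. ]
side stopR [384.1  -1.   95. ]
(array([ 455.7, -121.7,  151.8]), np.float64(1.4204218586501032)) newcap
(array([ 447.8, -215.3,  151.5]), np.float64(0.6796484399033368)) othercap
plateFL [431.3 -73.    5. ]
plateFR [ 418.3 -262.2    5. ]
```

```bash
cat >> h.py <<'E'
from scipy.spatial.transform import Rotation as Ro
O=np.array([528.,98.,0]); YAW=.153; CY=-.075
def Rk(p): c,s=np.cos(YAW),np.sin(YAW); return O+np.array([c*p[0]-s*p[1],s*p[0]+c*p[1],p[2]])
def inv(P): d=np.array(P)-O; c,s=np.cos(YAW),np.sin(YAW); return np.array([c*d[0]+s*d[1],-s*d[0]+c*d[1],d[2]])
def tool(yaw,tilt=0,sgn=1):
    # x: pointing down tilted forward by tilt in heading yaw; y = sgn*left of heading
    x=np.array([np.sin(tilt)*np.cos(yaw),np.sin(tilt)*np.sin(yaw),-np.cos(tilt)]); y=sgn*np.array([-np.sin(yaw),np.cos(yaw),0])
    return np.c_[x,y,np.cross(x,y)]
def cur():
    s=robot.state(); return np.array(s["position"]),Ro.from_euler("xyz",s["orientation"]).as_matrix(),s
def need(P,R=None):
    p,Rc,s=cur(); d=Rc.T@(np.array(P)-p)/10
    w=Ro.from_matrix(Rc.T@R).as_rotvec() if R is not None else None
    print("travel cm",d.round(3),"turn",None if w is None else w.round(4)); return d,w
def show():
    p,R,s=cur(); print("t %.2f"%s["time"],"pos",p.round(1),"rack",inv(p).round(1),"F",np.round(s["ft_force"],1),"open %.1f"%s["opening"],"x",R[:,0].round(3),"y",R[:,1].round(3))
E
python3 - <<'E'
from h import *
show(); p,R,s=cur(); print(R.round(3), s["joint_positions"])
for sg in (1,-1): need(Rk([71.5,0,205]),tool(YAW,0,sg))
E
```

```text
t 0.15 pos [212.2 560.8 210.6] rack [-241.6  505.5  210.6] F [-0.3  0.5  0.5] open 85.6 x [-0.    -0.001 -1.   ] y [ 0.354  0.935 -0.001]
[[-0.     0.354  0.935]
 [-0.001  0.935 -0.354]
 [-1.    -0.001 -0.   ]] [ 1.20902027e+00  3.14058638e-01 -4.78104466e-02  1.21019115e+00
  3.53732616e-05  1.57082811e+00]
travel cm [  0.59  -28.579  52.139] turn [-5.148e-01 -4.000e-04  1.200e-03]
travel cm [  0.59  -28.579  52.139] turn [2.6268e+00 1.6000e-03 5.0000e-04]
```

```bash
python3 -m handwheel '[{"travel":[0,-1.2,2.6],"angular":[-0.103,0,0],"hand":0},{"travel":[0,-1.2,2.6],"angular":[-0.103,0,0],"hand":0},{"travel":[0,-1.2,2.6],"angular":[-0.103,0,0],"hand":0},{"travel":[0,-1.2,2.6],"angular":[-0.103,0,0],"hand":0},{"travel":[0,-1.2,2.6],"angular":[-0.103,0,0],"hand":0}]' 60; python3 - <<'E'
from h import *
show(); need(Rk([71.5,0,205]),tool(YAW,0,1))
E
```

```text
time: 0.57
position: [328.4, 482.2, 208.3]
orientation: [-2.683, 1.566, -2.499]
ft_force: [0.2, 0.8, 0.7]
opening: 25.8
t 0.57 pos [328.4 482.2 208.3] rack [-138.7  410.1  208.3] F [0.2 0.8 0.7] open 25.8 x [-0.004 -0.003 -1.   ] y [-0.184  0.983 -0.002]
travel cm [  0.336 -41.654  19.716] turn [ 0.0316 -0.0047  0.0024]
```

```bash
python3 -m handwheel '[{"travel":[0,-3.5,1.65],"angular":[0.03,0,0],"hand":0},{"travel":[0,-3.5,1.65],"angular":[0,0,0],"hand":0},{"travel":[0,-3.5,1.65],"angular":[0,0,0],"hand":0},{"travel":[0,-3.5,1.65],"angular":[0,0,0],"hand":0},{"travel":[0,-3.5,1.65],"angular":[0,0,0],"hand":0},{"travel":[0,-3.5,1.65],"angular":[0,0,0],"hand":0},{"travel":[0,-3.5,1.65],"angular":[0,0,0],"hand":0},{"travel":[0,-3.5,1.65],"angular":[0,0,0],"hand":0},{"travel":[0,-3.5,1.65],"angular":[0,0,0],"hand":0},{"travel":[0,-3.5,1.65],"angular":[0,0,0],"hand":0},{"travel":[0,-3.5,1.65],"angular":[0,0,0],"hand":0},{"travel":[0,0,0],"angular":[0,0,0],"hand":0}]' 60; python3 - <<'E'
from h import *
show(); need(Rk([71.5,0,205]),tool(YAW,0,1))
E
```

```text
time: 1.57
position: [581.8, 111.1, 204.5]
orientation: [-2.452, 1.563, -2.295]
ft_force: [-0.4, 1.0, 0.7]
opening: 0.3
t 1.57 pos [581.8 111.1 204.5] rack [ 55.2   4.7 204.5] F [-0.4  1.   0.7] open 0.3 x [-0.005 -0.006 -1.   ] y [-0.156  0.988 -0.005]
travel cm [-0.058 -0.478  1.629] turn [ 0.0039 -0.0059  0.0049]
```

```bash
python3 -m handwheel '[{"travel":[0,-0.48,1.63],"angular":[0,-0.006,0.005],"hand":0},{"travel":[3,0,0],"angular":[0,0,0],"hand":0},{"travel":[0,0,0],"angular":[0,0,0],"hand":0}]' 60; python3 - <<'E'
from h import *
show(); need(Rk([71.5,0,108]),tool(YAW,0,1))
for n in ("side","wrist"):
    f=eyes.grab_frame(n); im=f["img"]
    if n=="side": im=cv2.resize(im[60:225,200:400],None,fx=4,fy=3.6)[:600]
    cv2.imwrite(f"pics/b_{n}.png",im)
E
```

```text
time: 1.82
position: [600.3, 105.4, 173.3]
orientation: [1.633, 1.57, 1.783]
ft_force: [-2.3, -0.1, -1.8]
opening: 0.0
t 1.82 pos [600.3 105.4 173.3] rack [ 72.6  -3.7 173.3] F [-2.3 -0.1 -1.8] open 0.0 x [-0.     0.001 -1.   ] y [-0.15   0.989  0.001]
travel cm [ 6.529  0.364 -0.107] turn [-0.0027 -0.     -0.0007]
```

View pics/b_side.png

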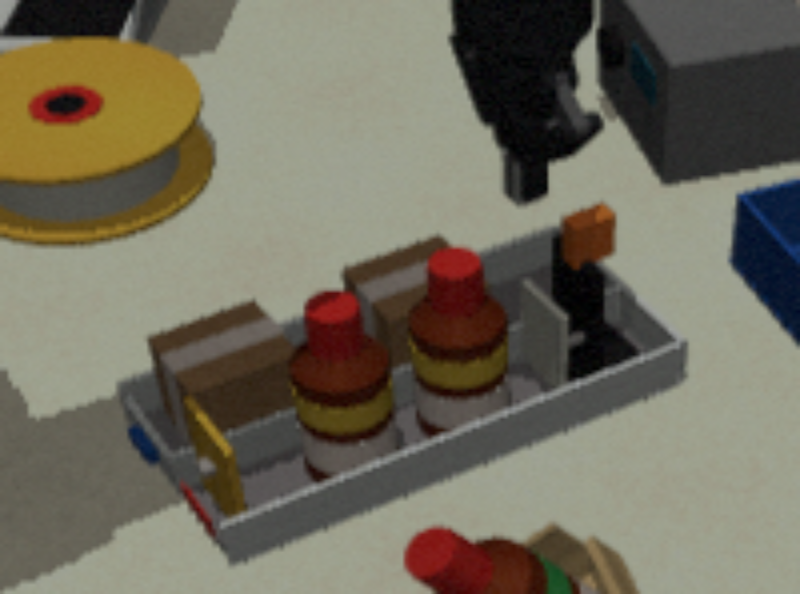

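View pics/b_wrist.png

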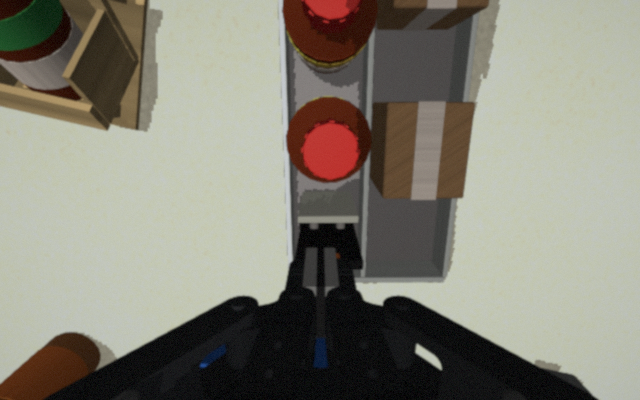

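```bash
python3 -m handwheel '[{"travel":[1,0.36,-0.1],"angular":[0,0,0],"hand":0},{"travel":[2.5,0,0],"angular":[0,0,0],"hand":0},{"travel":[2.5,0,0],"angular":[0,0,0],"hand":0},{"travel":[0.5,0,0],"angular":[0,0,0],"hand":0},{"travel":[0,0,0],"angular":[0,0,0],"hand":0}]' 60; python3 - <<'E'
from h import *
show(); need(Rk([71.5,0,106]),tool(YAW,0,1))
for n in ("side",):
    f=eyes.grab_frame(n); im=f["img"]
    if n=="side": im=cv2.resize(im[60:225,200:400],None,fx=4,fy=3.6)[:600]
    cv2.imwrite(f"pics/d_{n}.png",im)
E
```

```text
time: 2.33
position: [604.8, 114.9, 118.3]
orientation: [0.109, 1.553, 0.265]
ft_force: [1.0, 0.5, 0.0]
opening: -0.0
t 2.33 pos [604.8 114.9 118.3] rack [ 78.5   5.  118.3] F [1.  0.5 0. ] open -0.0 x [ 0.017  0.005 -1.   ] y [-0.155  0.988  0.002]
travel cm [ 1.216 -0.501 -0.719] turn [ 0.0026  0.018  -0.002 ]
```

View pics/d_side.png

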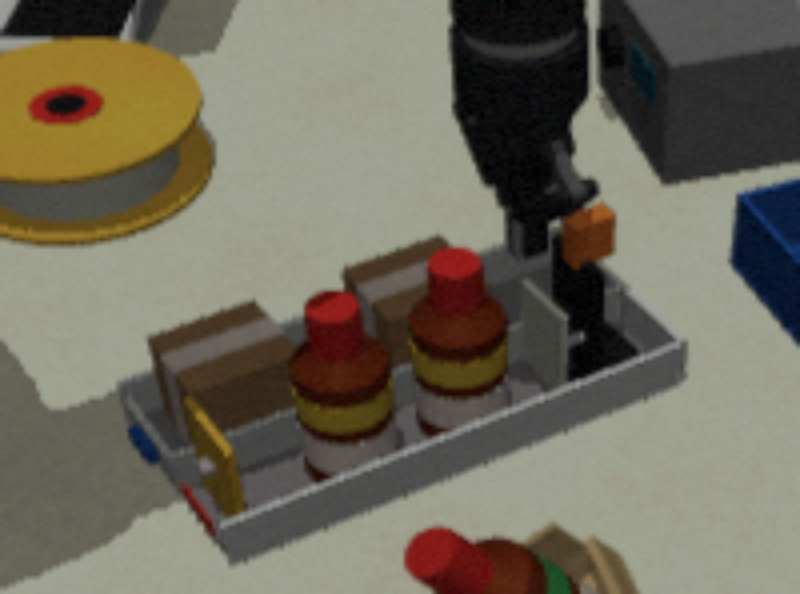

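```bash
python3 -m handwheel '[{"travel":[0,-0.5,-0.75],"angular":[0,0.018,0],"hand":0},{"travel":[0,0,0],"angular":[0,0,0],"hand":0},{"travel":[0.6,0,0],"angular":[0,0,0],"hand":0},{"travel":[0,0,0],"angular":[0,0,0],"hand":0}]' 60; python3 - <<'E'
from h import *
show(); need(Rk([71.5,0,106]),tool(YAW,0,1))
E
```

```text
time: 2.72
position: [599.7, 109.5, 117.2]
orientation: [0.489, 1.566, 0.646]
ft_force: [-0.6, -0.7, -1.1]
opening: 0.5
t 2.72 pos [599.7 109.5 117.2] rack [ 72.6   0.4 117.2] F [-0.6 -0.7 -1.1] open 0.5 x [ 0.004  0.003 -1.   ] y [-0.156  0.988  0.002]
travel cm [ 1.124 -0.042 -0.116] turn [ 0.0039  0.004  -0.0021]
```

```bash
python3 -m handwheel '[{"travel":[0.8,0,-0.1],"angular":[0,0.004,0],"hand":0},{"travel":[0.6,0,0],"angular":[0,0,0],"hand":0},{"travel":[0.2,0,0],"angular":[0,0,0],"hand":0}]' 60; python3 - <<'E'
from h import *
show(); need(Rk([71.5,0,106]),tool(YAW,0,1))
E
```

```text
time: 2.97
position: [600.4, 109.4, 101.8]
orientation: [0.578, 1.567, 0.735]
ft_force: [0.4, -0.6, 0.3]
opening: -0.0
t 2.97 pos [600.4 109.4 101.8] rack [ 73.3   0.3 101.8] F [ 0.4 -0.6  0.3] open -0.0 x [ 0.003  0.003 -1.   ] y [-0.156  0.988  0.002]
travel cm [-0.421 -0.025 -0.178] turn [ 0.0034  0.0035 -0.0023]
```

```bash
python3 -m handwheel '[{"travel":[-0.5,0,-0.2],"angular":[0,0,0],"hand":0},{"travel":[0,0,-0.4],"angular":[0,0,0],"hand":0},{"travel":[0,0,-0.4],"angular":[0,0,0],"hand":0},{"travel":[0,0,-0.4],"angular":[0,0,0],"hand":0}]' 60; python3 - <<'E'
from h import *
show(); need(Rk([71.5,0,106]),tool(YAW,0,1))
E
```

```text
time: 3.3
position: [585.1, 106.9, 105.7]
orientation: [1.041, 1.568, 1.197]
ft_force: [-0.1, 0.1, -0.5]
opening: -0.2
t 3.30 pos [585.1 106.9 105.7] rack [5.780e+01 1.000e-01 1.057e+02] F [-0.1  0.1 -0.5] open -0.2 x [ 0.001  0.002 -1.   ] y [-0.156  0.988  0.002]
travel cm [-0.033 -0.014  1.373] turn [ 0.0032  0.0013 -0.0022]
```

```bash
python3 - <<'E'
from h import *
f=eyes.grab_frame("side"); cv2.imwrite("pics/e1.png",cv2.resize(f["img"][60:225,200:400],None,fx=4,fy=3.6))
f=eyes.grab_frame("wrist"); cv2.imwrite("pics/e2.png",f["img"])
show()
E
```

```text
t 3.40 pos [584.5 106.8 105.6] rack [5.720e+01 1.000e-01 1.056e+02] F [-0.5  0.  -0.4] open 0.1 x [ 0.     0.002 -1.   ] y [-0.156  0.988  0.002]
```

View pics/e1.png

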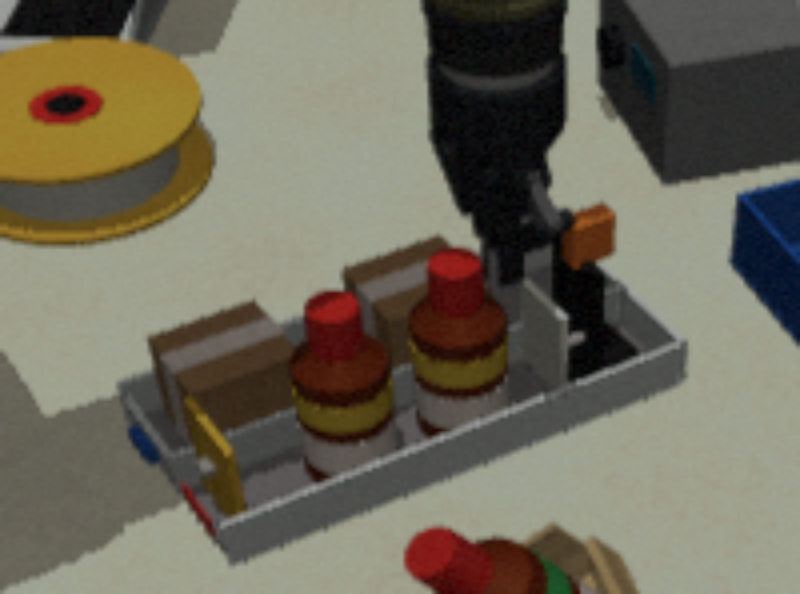

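View pics/e2.png

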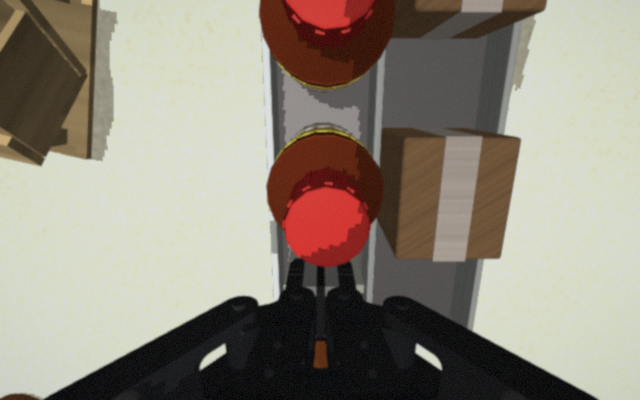

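```bash
python3 -m handwheel '[{"travel":[0,0,-0.4],"angular":[0,0,0],"hand":0},{"travel":[0,0,-0.4],"angular":[0,0,0],"hand":0},{"travel":[0,0,-0.4],"angular":[0,0,0],"hand":0},{"travel":[0,0,-0.4],"angular":[0,0,0],"hand":0},{"travel":[0,0,-0.4],"angular":[0,0,0],"hand":0},{"travel":[0,0,-0.4],"angular":[0,0,0],"hand":0}]' 60; python3 - <<'E'
from h import *
f=eyes.grab_frame("side"); cv2.imwrite("pics/f1.png",cv2.resize(f["img"][60:225,200:400],None,fx=4,fy=3.6))
show()
E
```

```text
time: 3.9
position: [560.4, 103.1, 106.8]
orientation: [0.481, 1.566, 0.637]
ft_force: [0.4, -0.2, 0.5]
opening: -0.5
t 3.95 pos [559.4 102.9 106.7] rack [3.180e+01 1.000e-01 1.067e+02] F [-1.3 -0.2  0.2] open -0.1 x [ 0.003  0.003 -1.   ] y [-0.156  0.988  0.002]
```

View pics/f1.png

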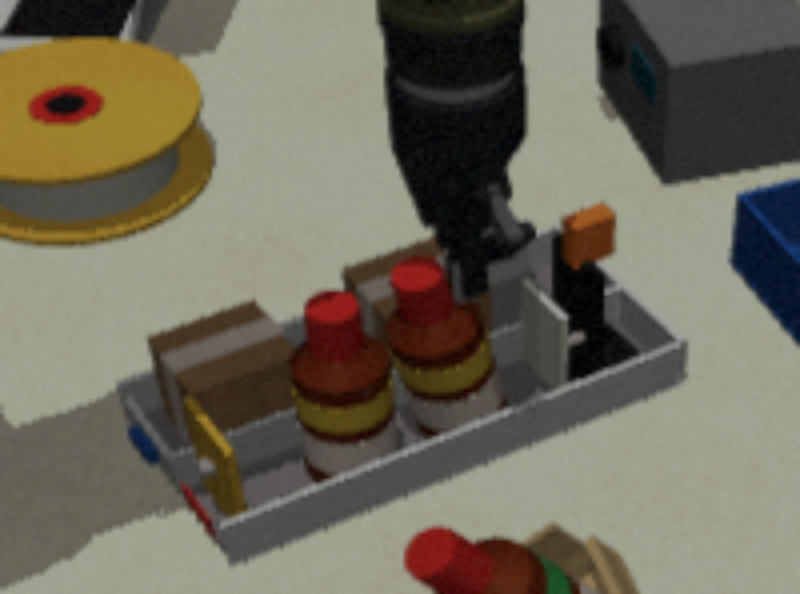

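```bash
python3 -m handwheel '[{"travel":[0,0,0.3],"angular":[0,0,0],"hand":0},{"travel":[0,0,0.4],"angular":[0,0,0],"hand":0},{"travel":[0,0,0.5],"angular":[0,0,0],"hand":0},{"travel":[0,0,0.5],"angular":[0,0,0],"hand":0},{"travel":[0,0,0.5],"angular":[0,0,0],"hand":0}]' 60; python3 - <<'E'
from h import *
f=eyes.grab_frame("side"); cv2.imwrite("pics/g1.png",cv2.resize(f["img"][60:225,200:400],None,fx=4,fy=3.6))
show()
E
```

```text
time: 4.37
position: [581.9, 106.4, 106.6]
orientation: [0.697, 1.567, 0.854]
ft_force: [-0.1, -0.6, 0.5]
opening: 0.0
t 4.42 pos [583.  106.6 106.7] rack [ 55.7   0.2 106.7] F [ 1.4 -0.3  0.7] open 0.1 x [ 0.003  0.003 -1.   ] y [-0.156  0.988  0.002]
```

View pics/g1.png

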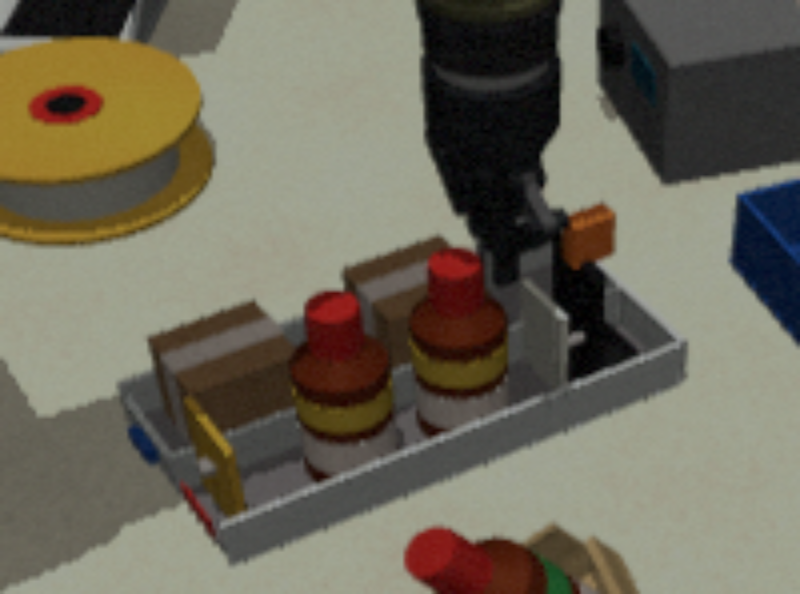

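```bash
python3 -m handwheel '[{"travel":[-3,0,0],"angular":[0,0,0],"hand":0},{"travel":[-3.5,0,0],"angular":[0,0,0],"hand":0},{"travel":[-2.5,0,0],"angular":[0,0,0],"hand":0},{"travel":[0,0,0],"angular":[0,0,0],"hand":60}]' 60; python3 - <<'E'
from h import *
show(); print(np.round(robot.state()["joint_positions"],3))
need(Rk([26.2,0,185]),tool(YAW-np.pi/2,0,1))
need(Rk([26.2,0,185]),tool(YAW-np.pi/2,0,-1))
E
```

```text
time: 4.75
position: [582.0, 106.2, 196.3]
orientation: [2.658, 1.566, 2.814]
ft_force: [0.2, 0.2, 0.1]
opening: 10.8
t 4.75 pos [582.  106.2 196.3] rack [ 5.470e+01 -1.000e-01  1.963e+02] F [0.2 0.2 0.1] open 10.8 x [-0.004  0.001 -1.   ] y [-0.156  0.988  0.002]
[ 0.179  0.307 -0.09   1.178  0.002  0.023]
travel cm [ 1.144  0.021 -2.841] turn [ 1.574e+00 -4.900e-03  1.500e-03]
travel cm [ 1.144  0.021 -2.841] turn [-1.5676e+00 -1.5000e-03 -4.9000e-03]
```

```bash
python3 -m handwheel '[{"travel":[0,0,-1.4],"angular":[0,0,0],"hand":60},{"travel":[0,0,-1.4],"angular":[0.12,0,0],"hand":60},{"travel":[0,0,0],"angular":[0.124,0,0],"hand":60},{"travel":[0,0,0],"angular":[0.124,0,0],"hand":60},{"travel":[0,0,0],"angular":[0.124,0,0],"hand":60},{"travel":[0,0,0],"angular":[0.124,0,0],"hand":60},{"travel":[0,0,0],"angular":[0.124,0,0],"hand":60},{"travel":[0,0,0],"angular":[0.124,0,0],"hand":60},{"travel":[0,0,0],"angular":[0.124,0,0],"hand":60},{"travel":[0,0,0],"angular":[0.124,0,0],"hand":60},{"travel":[0,0,0],"angular":[0.124,0,0],"hand":60},{"travel":[0,0,0],"angular":[0.124,0,0],"hand":60}]' 60; python3 - <<'E'
from h import *
show(); print(np.round(robot.state()["joint_positions"],3))
need(Rk([26.2,0,185]),tool(YAW-np.pi/2,0,1))
E
```

```text
time: 5.75
position: [555.9, 102.0, 193.0]
orientation: [-2.153, 1.565, 2.911]
ft_force: [0.9, 0.5, 0.4]
opening: 51.3
t 5.75 pos [555.9 102.  193. ] rack [ 28.1  -0.2 193. ] F [0.9 0.5 0.4] open 51.3 x [-0.006  0.001 -1.   ] y [ 0.939  0.344 -0.005]
[ 0.18   0.261 -0.16   1.156  0.002  1.4  ]
travel cm [ 0.8   -0.182 -0.06 ] turn [ 0.198  -0.0027  0.0051]
```

```bash
python3 -m handwheel '[{"travel":[0,-0.18,0],"angular":[0.1,0,0],"hand":60},{"travel":[0.8,0,0],"angular":[0.098,0,0.005],"hand":60},{"travel":[1.5,0,0],"angular":[0,0,0],"hand":60},{"travel":[1.5,0,0],"angular":[0,0,0],"hand":60},{"travel":[0.5,0,0],"angular":[0,0,0],"hand":60}]' 60; python3 - <<'E'
from h import *
show()
need(Rk([26.2,0,138]),tool(YAW-np.pi/2,0,1))
E
```

```text
time: 6.17
position: [555.8, 101.8, 147.6]
orientation: [2.796, 1.568, 1.362]
ft_force: [0.1, 0.4, -0.4]
opening: 51.2
t 6.17 pos [555.8 101.8 147.6] rack [ 28.1  -0.5 147.6] F [ 0.1  0.4 -0.4] open 51.2 x [ 0.001  0.003 -1.   ] y [0.991 0.136 0.001]
travel cm [ 0.963 -0.188 -0.045] turn [-0.0165 -0.0024 -0.0009]
```

```bash
python3 -m handwheel '[{"travel":[0.7,-0.2,-0.05],"angular":[-0.016,0,0],"hand":60},{"travel":[0.4,0,0],"angular":[0,0,0],"hand":60},{"travel":[0,0,0],"angular":[0,0,0],"hand":60}]' 60; python3 - <<'E'
from h import *
f=eyes.grab_frame("side"); cv2.imwrite("pics/i1.png",cv2.resize(f["img"][60:225,200:400],None,fx=4,fy=3.6))
f=eyes.grab_frame("wrist"); cv2.imwrite("pics/i2.png",f["img"])
show()
need(Rk([26.2,0,138]),tool(YAW-np.pi/2,0,1))
E
```

```text
time: 6.42
position: [552.6, 101.8, 133.9]
orientation: [-2.31, 1.567, 2.557]
ft_force: [0.4, 0.9, -1.1]
opening: 51.3
t 6.52 pos [553.1 102.  134.9] rack [2.540e+01 1.000e-01 1.349e+02] F [0.6 0.1 0.3] open 51.0 x [-0.002  0.002 -1.   ] y [ 0.988  0.154 -0.001]
travel cm [-0.314  0.079  0.008] turn [ 0.0013 -0.0024  0.0014]
```

View pics/i1.png

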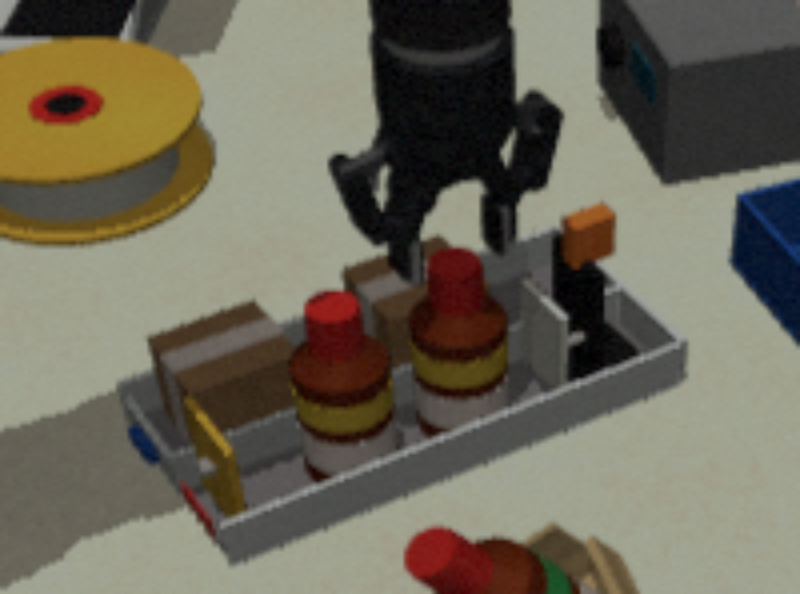

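View pics/i2.png

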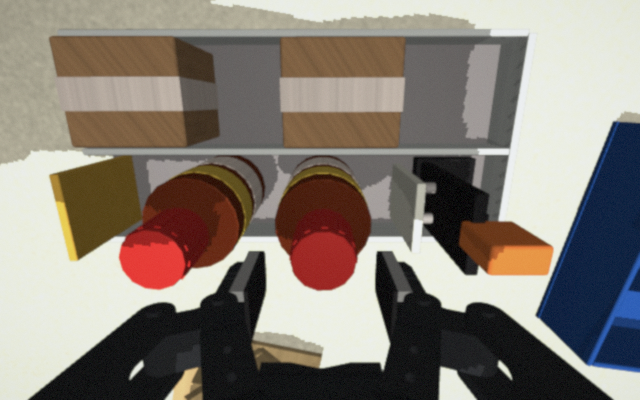

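```bash
python3 - <<'E'
from h import *
p,R,s=cur()
for d in ([0,0,0],[17,0,0],[17,25.5,0],[17,-25.5,0],[9,25.5,0],[9,-25.5,0],[17,-25.5,11],[17,-25.5,-11]):
    q=proj("side",p+R@np.array(d,float))[0]; print(d,((q-[200,60])*[4,3.6]).round(0))
for P in ([25.4,0,156],[26,0,120]):
    q=proj("side",Rk(P))[0]; print(P,((q-[200,60])*[4,3.6]).round(0))
f=eyes.grab_frame("top"); cv2.imwrite("pics/i3.png",cv2.resize(f["img"][140:290,220:340],None,fx=5,fy=4))
show()
E
```

```text
[0, 0, 0] [453. 287.]
[17, 0, 0] [454. 306.]
[17, 25.5, 0] [491. 293.]
[17, -25.5, 0] [417. 320.]
[9, 25.5, 0] [490. 284.]
[9, -25.5, 0] [417. 311.]
[17, -25.5, 11] [426. 329.]
[17, -25.5, -11] [409. 310.]
[25.4, 0, 156] [452. 263.]
[26, 0, 120] [455. 304.]
t 6.57 pos [553.4 102.  135.2] rack [2.580e+01 1.000e-01 1.352e+02] F [ 0.5  0.1 -0.3] open 51.2 x [-0.001  0.002 -1.   ] y [ 0.988  0.154 -0.001]
```

View pics/i3.png

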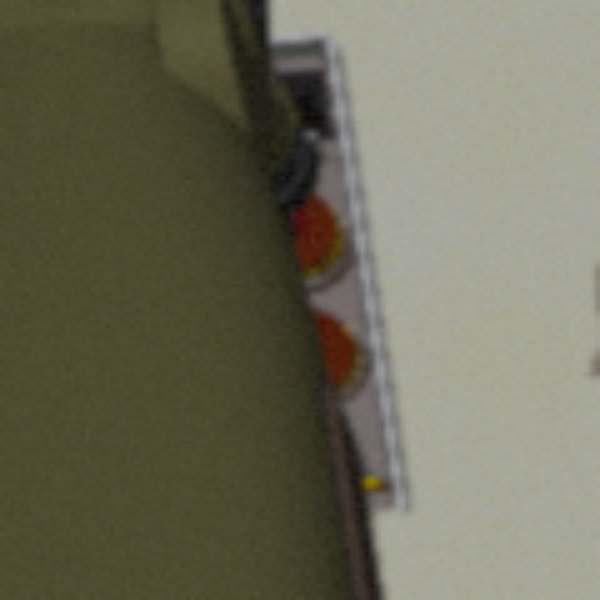

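```bash
python3 - <<'E'
from h import *
f=eyes.grab_frame("side"); im=f["img"]
c=cv2.resize(im[95:160,275:345],None,fx=9,fy=9,interpolation=cv2.INTER_CUBIC)
c=np.clip(c.astype(float)*1.6+15,0,255).astype(np.uint8)
cv2.imwrite("pics/j1.png",c)
p,R,s=cur()
for d in ([0,0,0],[17,25.5,0],[17,-25.5,0],[-56,0,0]):
    q=proj("side",p+R@np.array(d,float))[0]; print(d,((q-[275,95]+.5)*9).round(0))
E
```

```text
[0, 0, 0] [351. 405.]
[17, 25.5, 0] [435. 419.]
[17, -25.5, 0] [270. 487.]
[-56, 0, 0] [343. 238.]
```

View pics/j1.png

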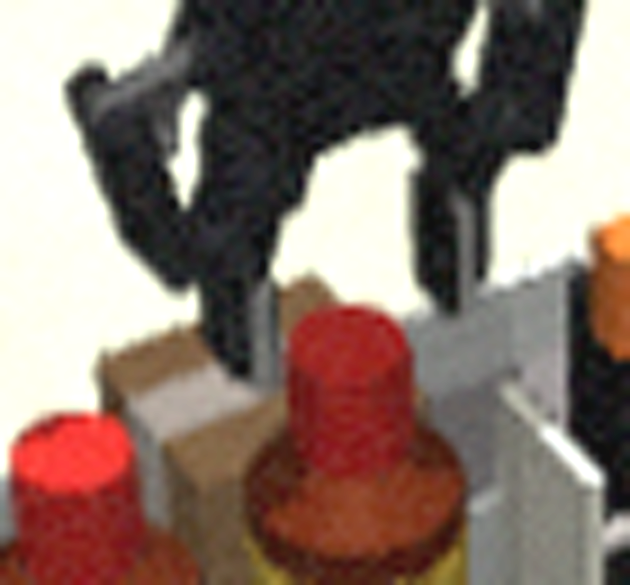

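```bash
python3 - <<'E'
from h import *
f=eyes.grab_frame("wrist"); cam=(f["intrinsics"],f["rvec"],f["tvec"])
p,R,s=cur()
for d in ([0,0,0],[17,25.5,11],[17,-25.5,11],[17,-25.5,-11],[17,25.5,-11]):
    print(d,proj(cam,p+R@np.array(d,float))[0].round(0))
for P in ([26,0,156],[26,0,120],[-54.8,0,156],[130-8,0,155],[78,0,42]): print(P,proj(cam,Rk(P))[0].round(0))
Rc=cv2.Rodrigues(f["rvec"])[0]; c=-Rc.T@f["tvec"]; print("cam",c,"in tool",R.T@(c-p), "fwd tool",R.T@Rc[2])
f=eyes.grab_frame("top")
for d in ([0,0,0],[17,25.5,11],[17,-25.5,11]):
    print(proj("top",p+R@np.array(d,float))[0])
E
```

```text
[0, 0, 0] [320. 245.]
[17, 25.5, 11] [363. 250.]
[17, -25.5, 11] [278. 250.]
[17, -25.5, -11] [276. 215.]
[17, 25.5, -11] [365. 215.]
[26, 0, 156] [320. 263.]
[26, 0, 120] [320. 234.]
[-54.8, 0, 156] [151. 263.]
[122, 0, 155] [521. 262.]
[78, 0, 42] [385. 198.]
cam [542.51065785 173.66222886 298.3509909 ] in tool [-1.62655140e+02 -5.28963500e-02 -7.28899815e+01] fwd tool [ 9.56731299e-01 -2.52039652e-04  2.90972778e-01]
[274.34443496 194.39354037]
[278.2550754  185.46918222]
[280.52414926 204.72717095]
```

```bash
python3 - <<'E'
from h import *
for P,pic in ((Rk([72.6,-3.7,173.3]),"b"),(Rk([78.5,5,118.3]),"d"),(Rk([57.2,0,105.6]),"e1"),(Rk([55.7,0,106.7]),"g1")):
    for dz in (0,-17): 
        q=proj("side",P+[0,0,dz])[0]; print(pic,dz,((q-[200,60]+.5)*[4,3.6]).round(0))
E
python3 - <<'E'
import cv2
a=cv2.imread("pics/b_side.png")[100:250,400:650]; b=cv2.imread("pics/e1.png")[180:330,400:650]
cv2.imwrite("pics/k.png",cv2.resize(cv2.vconcat([a,b]),None,fx=2,fy=2))
E
```

```text
b 0 [525. 222.]
b -17 [526. 243.]
d 0 [527. 276.]
d -17 [528. 295.]
e1 0 [502. 305.]
e1 -17 [503. 324.]
g1 0 [500. 305.]
g1 -17 [501. 323.]
```

View pics/k.png

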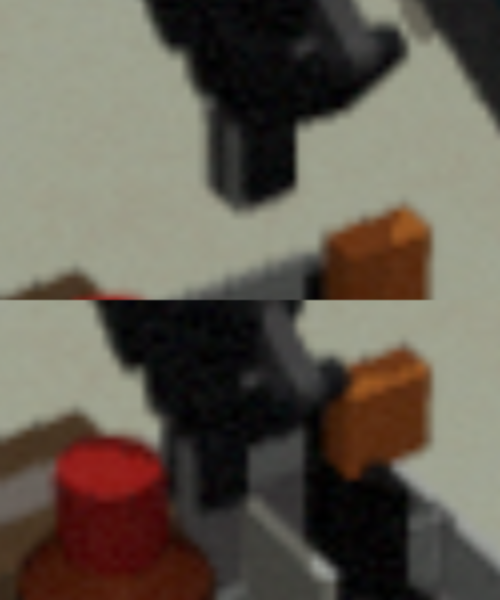

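```bash
python3 -m handwheel '[{"travel":[0.8,0,0],"angular":[0,0,0],"hand":60},{"travel":[0.8,0,0],"angular":[0,0,0],"hand":60},{"travel":[0.5,0,0],"angular":[0,0,0],"hand":60},{"travel":[0,0,0],"angular":[0,0,0],"hand":60}]' 60; python3 - <<'E'
from h import *
f=eyes.grab_frame("side"); im=f["img"]
c=cv2.resize(im[95:160,275:345],None,fx=9,fy=9,interpolation=cv2.INTER_CUBIC)
c=np.clip(c.astype(float)*1.6+15,0,255).astype(np.uint8)
cv2.imwrite("pics/l1.png",c)
f=eyes.grab_frame("wrist"); cv2.imwrite("pics/l2.png",f["img"])
show()
need(Rk([26.2,0,105]),tool(YAW-np.pi/2,0,1))
E
```

```text
time: 7.05
position: [554.7, 102.2, 113.7]
orientation: [2.298, 1.567, 0.881]
ft_force: [-0.6, 0.1, -0.0]
opening: 51.2
t 7.15 pos [555.1 102.3 114.5] rack [2.740e+01 1.000e-01 1.145e+02] F [0.4 0.4 0.7] open 51.2 x [ 0.003  0.003 -1.   ] y [0.988 0.154 0.003]
travel cm [ 0.951 -0.124  0.016] turn [ 0.0013 -0.0024 -0.0034]
```

View pics/l1.png

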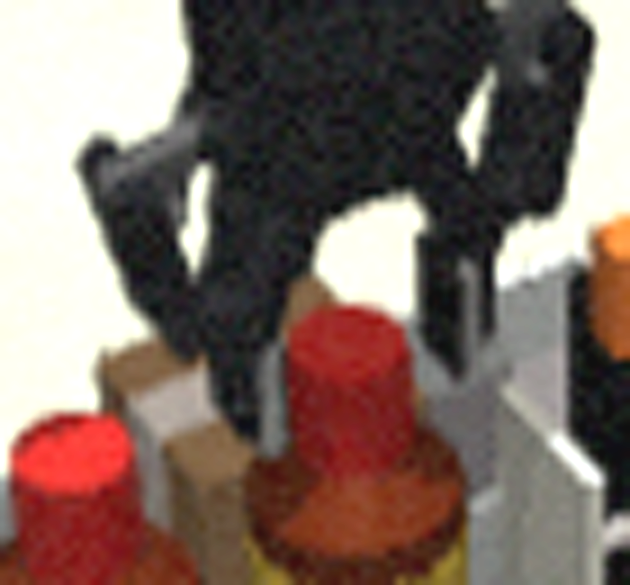

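View pics/l2.png

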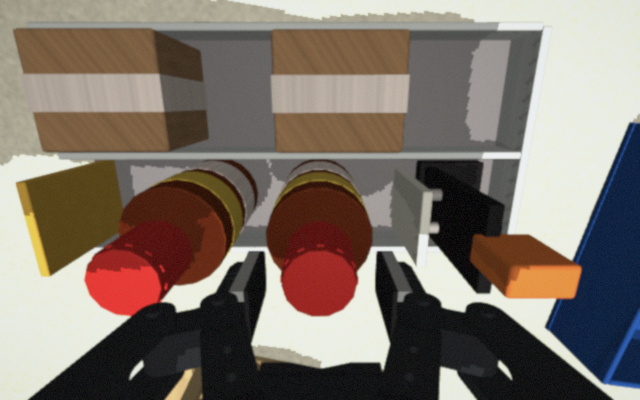

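```bash
python3 -m handwheel '[{"travel":[0.7,-0.12,0],"angular":[0,0,0],"hand":60},{"travel":[0.7,0,0],"angular":[0,0,0],"hand":60},{"travel":[0,0,0],"angular":[0,0,0],"hand":60}]' 60; python3 - <<'E'
from h import *
f=eyes.grab_frame("side"); im=f["img"]
c=cv2.resize(im[95:160,275:345],None,fx=9,fy=9,interpolation=cv2.INTER_CUBIC)
c=np.clip(c.astype(float)*1.6+15,0,255).astype(np.uint8)
cv2.imwrite("pics/m1.png",c)
f=eyes.grab_frame("wrist"); cv2.imwrite("pics/m2.png",f["img"])
show()
need(Rk([26.2,0,105]),tool(YAW-np.pi/2,0,1))
E
```

```text
time: 7.4
position: [554.3, 102.2, 99.7]
orientation: [2.08, 1.566, 0.663]
ft_force: [0.1, 1.0, -0.6]
opening: 50.8
t 7.50 pos [554.7 102.3 100.7] rack [ 27.1   0.2 100.7] F [-0.5 -0.5 -0.3] open 51.0 x [ 0.005  0.003 -1.   ] y [0.988 0.154 0.005]
travel cm [-0.434 -0.084  0.019] turn [ 0.0012 -0.0025 -0.0051]
```

View pics/m1.png

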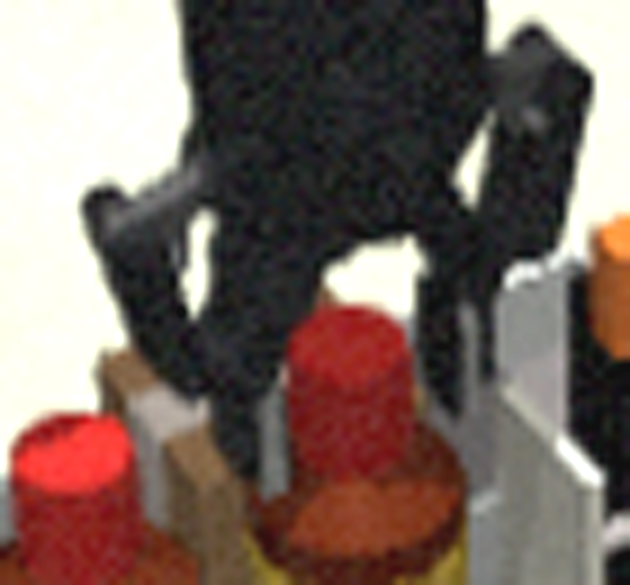

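View pics/m2.png

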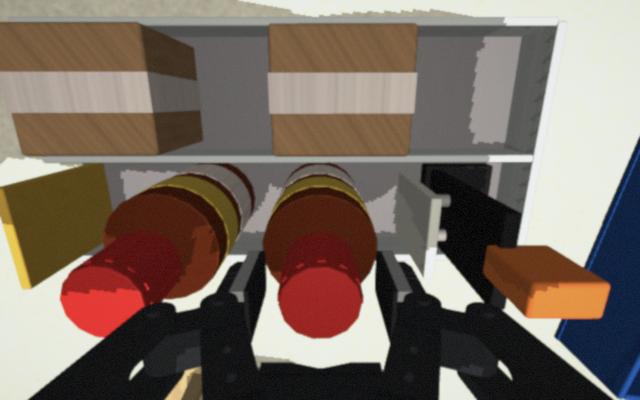

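```bash
python3 -m handwheel '[{"travel":[0.3,0,0],"angular":[0,0,0],"hand":40},{"travel":[0,0,0],"angular":[0,0,0],"hand":20},{"travel":[0,0,0],"angular":[0,0,0],"hand":20},{"travel":[0,0,0],"angular":[0,0,0],"hand":20},{"travel":[0,0,0],"angular":[0,0,0],"hand":20}]' 60; python3 - <<'E'
from h import *
f=eyes.grab_frame("side"); im=f["img"]
c=cv2.resize(im[95:160,275:345],None,fx=9,fy=9,interpolation=cv2.INTER_CUBIC)
c=np.clip(c.astype(float)*1.6+15,0,255).astype(np.uint8)
cv2.imwrite("pics/n1.png",c)
f=eyes.grab_frame("wrist"); cv2.imwrite("pics/n2.png",f["img"])
show()
E
```

```text
time: 7.92
position: [554.9, 102.4, 97.6]
orientation: [1.996, 1.565, 0.579]
ft_force: [0.0, 0.3, -0.6]
opening: 30.7
t 8.02 pos [554.9 102.4  97.6] rack [27.3  0.2 97.6] F [ 0.5 -0.3 -1. ] open 30.5 x [ 0.005  0.003 -1.   ] y [0.988 0.154 0.005]
```

View pics/n1.png

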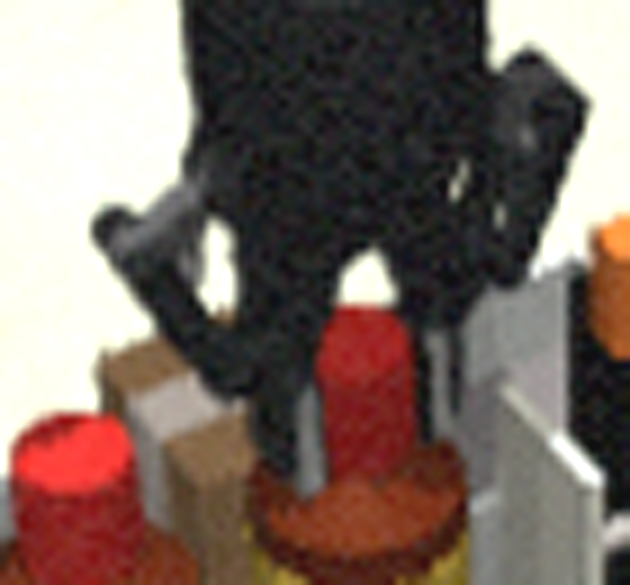

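View pics/n2.png

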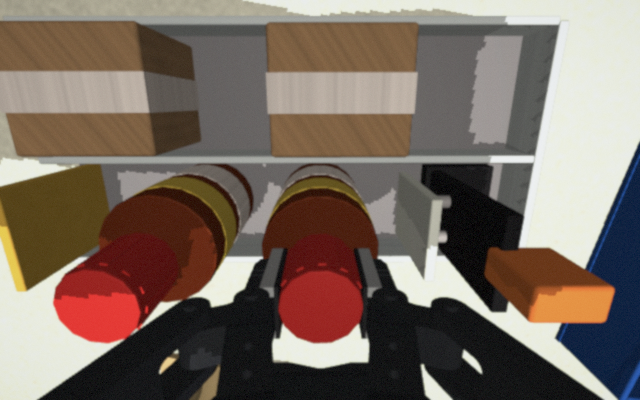

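```bash
python3 -m handwheel '[{"travel":[-0.35,0,0],"angular":[0,0,0],"hand":20},{"travel":[0,0,0],"angular":[0,0,-0.045],"hand":20},{"travel":[0,-0.5,0],"angular":[0,0,0],"hand":20},{"travel":[0,-0.6,0],"angular":[0,0,0],"hand":20},{"travel":[0,-0.6,0],"angular":[0,0,0],"hand":20}]' 60; python3 - <<'E'
from h import *
f=eyes.grab_frame("side"); im=f["img"]
cv2.imwrite("pics/o1.png",cv2.resize(f["img"][60:225,200:400],None,fx=4,fy=3.6))
show()
E
```

```text
time: 8.43
position: [537.2, 99.6, 101.8]
orientation: [-1.632, 1.53, -3.049]
ft_force: [0.0, -1.2, -2.9]
opening: 30.7
t 8.48 pos [535.6  99.3 101.8] rack [7.700e+00 1.000e-01 1.018e+02] F [-2.1 -1.1 -2.9] open 30.5 x [-0.042 -0.004 -0.999] y [ 0.987  0.154 -0.042]
```

View pics/o1.png

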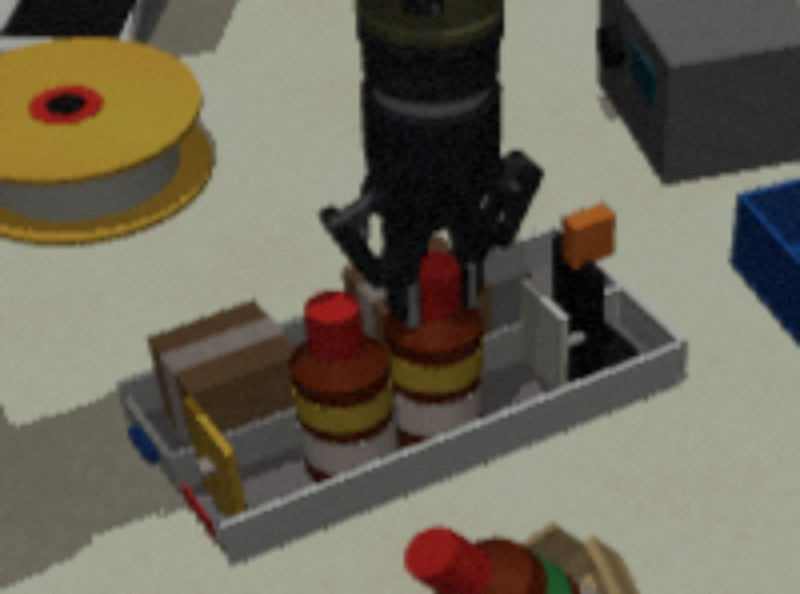

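```bash
python3 -m handwheel '[{"travel":[0.1,-0.4,0],"angular":[0,0,0],"hand":20},{"travel":[0.05,-0.4,0],"angular":[0,0,0],"hand":20},{"travel":[0.03,-0.4,0],"angular":[0,0,0],"hand":20},{"travel":[0.02,-0.4,0],"angular":[0,0,0],"hand":20},{"travel":[0.02,-0.4,0],"angular":[0,0,0],"hand":20}]' 60; python3 - <<'E'
from h import *
f=eyes.grab_frame("side"); im=f["img"]
cv2.imwrite("pics/p1.png",cv2.resize(f["img"][60:225,200:400],None,fx=4,fy=3.6))
show()
E
```

```text
time: 8.9
position: [513.7, 95.9, 101.4]
orientation: [-1.637, 1.533, -3.054]
ft_force: [0.0, -1.6, -1.8]
opening: 30.6
t 8.95 pos [512.6  95.7 101.2] rack [-1.560e+01  1.000e-01  1.012e+02] F [-1.3  0.1 -2.1] open 30.6 x [-0.039 -0.004 -0.999] y [ 0.987  0.154 -0.039]
```

View pics/p1.png

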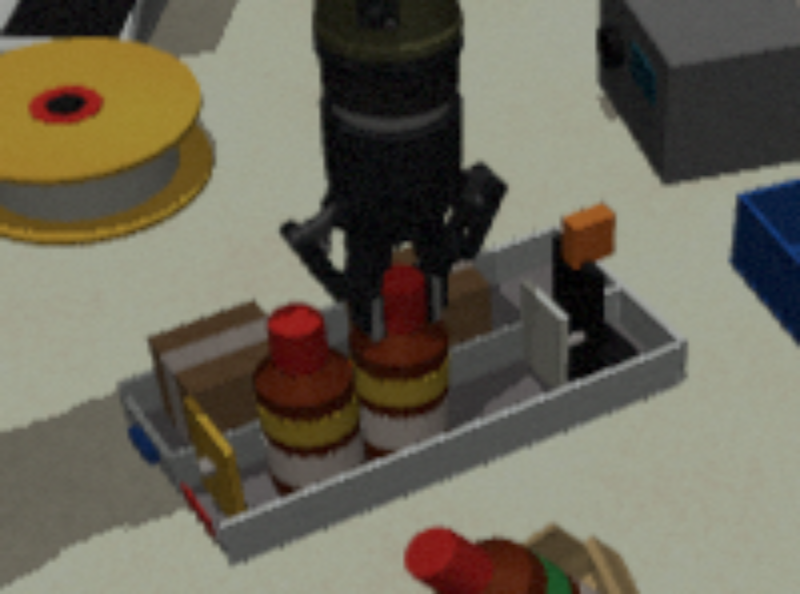

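```bash
python3 -m handwheel '[{"travel":[0.05,-0.35,0],"angular":[0,0,0],"hand":20},{"travel":[0.03,-0.35,0],"angular":[0,0,0],"hand":20},{"travel":[0.02,-0.35,0],"angular":[0,0,0],"hand":20},{"travel":[0.02,-0.35,0],"angular":[0,0,0],"hand":20},{"travel":[0.02,-0.3,0],"angular":[0,0,0],"hand":20}]' 60; python3 - <<'E'
from h import *
f=eyes.grab_frame("side"); im=f["img"]
cv2.imwrite("pics/q1.png",cv2.resize(f["img"][60:225,200:400],None,fx=4,fy=3.6))
show()
E
```

```text
time: 9.37
position: [495.3, 93.1, 101.0]
orientation: [-1.639, 1.534, -3.056]
ft_force: [1.1, 0.6, -1.7]
opening: 30.7
t 9.42 pos [494.5  92.9 100.8] rack [-3.390e+01  1.000e-01  1.008e+02] F [-0.6 -0.2 -1.9] open 31.1 x [-0.038 -0.003 -0.999] y [ 0.987  0.154 -0.038]
```

View pics/q1.png

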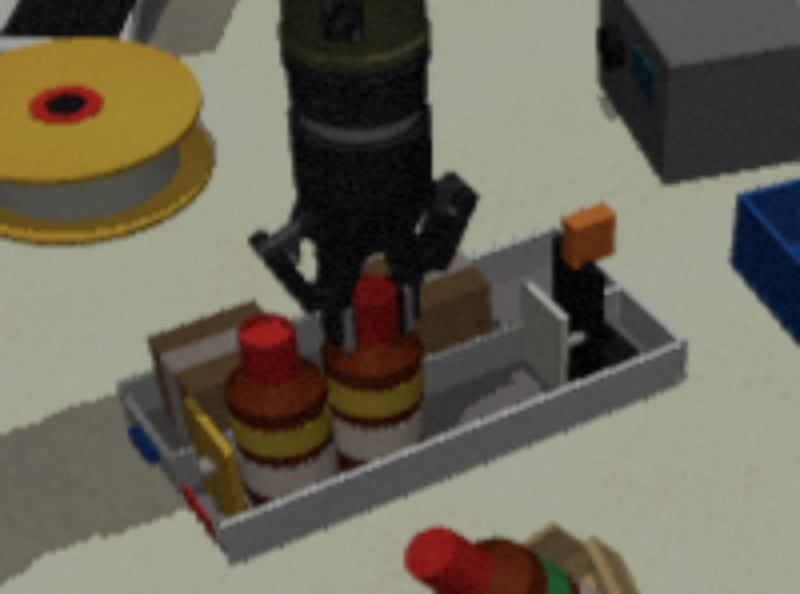

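```bash
for i in 1; do python3 -m handwheel '[{"travel":[0.03,-0.3,0],"angular":[0,0,0],"hand":20},{"travel":[0.02,-0.25,0],"angular":[0,0,0],"hand":20},{"travel":[0.02,-0.2,0],"angular":[0,0,0],"hand":20}]' 60; done; python3 -c "
from h import *
show()"
```

```text
time: 9.67
position: [486.9, 91.8, 100.6]
orientation: [-1.639, 1.534, -3.056]
ft_force: [0.7, -0.6, -1.5]
opening: 31.0
t 9.67 pos [486.9  91.8 100.6] rack [-4.160e+01  1.000e-01  1.006e+02] F [ 0.7 -0.6 -1.5] open 31.0 x [-0.037 -0.003 -0.999] y [ 0.987  0.154 -0.037]
```

```bash
python3 -m handwheel '[{"travel":[0.02,-0.2,0],"angular":[0,0,0],"hand":20},{"travel":[0.01,-0.2,0],"angular":[0,0,0],"hand":20}]' 60;  python3 -c "
from h import *
show()"
```

```text
time: 9.83
position: [482.7, 91.1, 100.4]
orientation: [-1.64, 1.534, -3.056]
ft_force: [2.9, -0.1, -0.5]
opening: 30.8
t 9.83 pos [482.7  91.1 100.4] rack [-4.580e+01  1.000e-01  1.004e+02] F [ 2.9 -0.1 -0.5] open 30.8 x [-0.037 -0.003 -0.999] y [ 0.987  0.154 -0.037]
```

```bash
python3 -m handwheel '[{"travel":[0.01,-0.2,0],"angular":[0,0,0],"hand":20},{"travel":[0.01,-0.2,0],"angular":[0,0,0],"hand":20}]' 60;  python3 -c "
from h import *
show()"
```

```text
time: 10.0
position: [481.6, 90.9, 101.1]
orientation: [-1.651, 1.54, -3.067]
ft_force: [5.5, 1.0, -5.7]
opening: 31.1
t 10.00 pos [481.6  90.9 101.1] rack [-4.690e+01  1.000e-01  1.011e+02] F [ 5.5  1.  -5.7] open 31.1 x [-0.031 -0.002 -1.   ] y [ 0.988  0.154 -0.031]
```

```bash
python3 -m handwheel '[{"travel":[0.01,-0.2,0],"angular":[0,0,0],"hand":20},{"travel":[0.01,-0.2,0],"angular":[0,0,0],"hand":20}]' 60;  python3 - <<'E'
from h import *
show()
f=eyes.grab_frame("side"); im=f["img"]
cv2.imwrite("pics/r1.png",cv2.resize(f["img"][110:200,230:330],None,fx=7,fy=6.6))
show()
E
```

```text
time: 10.17
position: [481.1, 90.8, 101.6]
orientation: [-1.67, 1.547, -3.086]
ft_force: [5.1, 1.7, -7.0]
opening: 30.9
t 10.17 pos [481.1  90.8 101.6] rack [-4.740e+01  1.000e-01  1.016e+02] F [ 5.1  1.7 -7. ] open 30.9 x [-0.024 -0.001 -1.   ] y [ 0.988  0.154 -0.024]
t 10.22 pos [481.   90.8 101.6] rack [-4.750e+01  1.000e-01  1.016e+02] F [ 5.6  1.4 -5.1] open 30.9 x [-0.024 -0.001 -1.   ] y [ 0.988  0.154 -0.024]
```

View pics/r1.png

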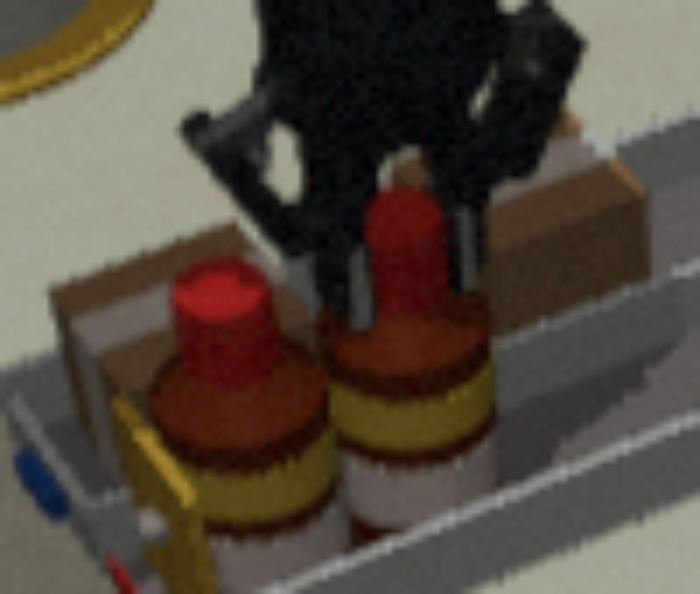

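```bash
python3 -m handwheel '[{"travel":[0.25,-0.2,0],"angular":[0,0,0.012],"hand":20},{"travel":[0.25,-0.25,0],"angular":[0,0,0.012],"hand":20},{"travel":[0.1,-0.25,0],"angular":[0,0,0],"hand":20},{"travel":[0.05,-0.2,0],"angular":[0,0,0],"hand":20}]' 60;  python3 - <<'E'
from h import *
show()
f=eyes.grab_frame("side"); im=f["img"]
cv2.imwrite("pics/s1.png",cv2.resize(f["img"][110:200,230:330],None,fx=7,fy=6.6))
show()
E
```

```text
time: 10.55
position: [479.1, 90.6, 98.1]
orientation: [1.707, 1.553, 0.29]
ft_force: [7.3, 0.8, -1.6]
opening: 30.8
t 10.55 pos [479.1  90.6  98.1] rack [-49.5   0.1  98.1] F [ 7.3  0.8 -1.6] open 30.8 x [ 0.017  0.005 -1.   ] y [0.988 0.153 0.017]
t 10.60 pos [479.1  90.6  98.2] rack [-49.5   0.1  98.2] F [ 7.6  1.3 -1.5] open 30.9 x [ 0.017  0.005 -1.   ] y [0.988 0.153 0.018]
```

View pics/s1.png

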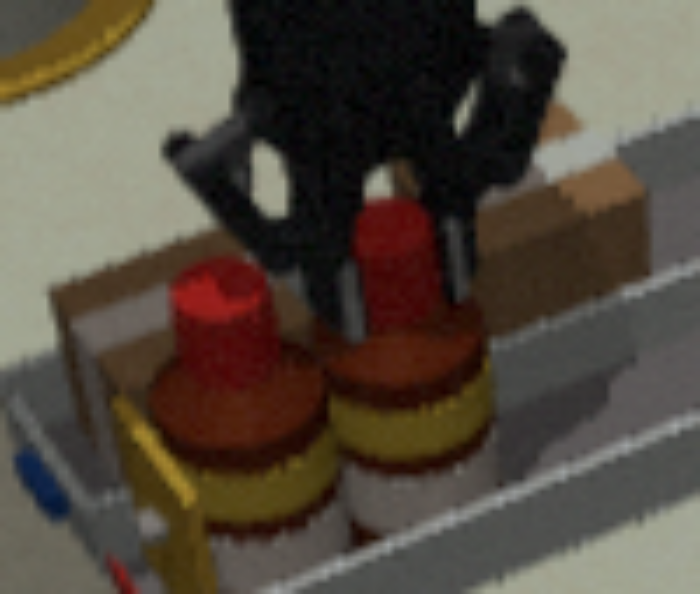

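```bash
python3 -m handwheel '[{"travel":[0.15,-0.05,0],"angular":[0,0,-0.015],"hand":20},{"travel":[0.15,-0.05,0],"angular":[0,0,0],"hand":20},{"travel":[0.05,0,0],"angular":[0,0,0],"hand":20},{"travel":[0,0,0],"angular":[0,0,0],"hand":50},{"travel":[0,0,0],"angular":[0,0,0],"hand":55},{"travel":[0,0,0],"angular":[0,0,0],"hand":55}]' 60;  python3 - <<'E'
from h import *
show()
f=eyes.grab_frame("side"); im=f["img"]
cv2.imwrite("pics/t1.png",cv2.resize(f["img"][110:200,230:330],None,fx=7,fy=6.6))
f=eyes.grab_frame("wrist"); cv2.imwrite("pics/t2.png",f["img"])
show()
E
```

```text
time: 11.1
position: [476.1, 90.2, 96.8]
orientation: [2.067, 1.565, 0.65]
ft_force: [0.5, 0.5, 0.9]
opening: 46.7
t 11.10 pos [476.1  90.2  96.8] rack [-52.5   0.2  96.8] F [0.5 0.5 0.9] open 46.7 x [ 0.004  0.003 -1.   ] y [0.988 0.153 0.005]
t 11.20 pos [476.2  90.2  96.8] rack [-52.4   0.1  96.8] F [-0.4 -0.9 -0.1] open 46.7 x [ 0.004  0.003 -1.   ] y [0.988 0.153 0.005]
```

View pics/t1.png

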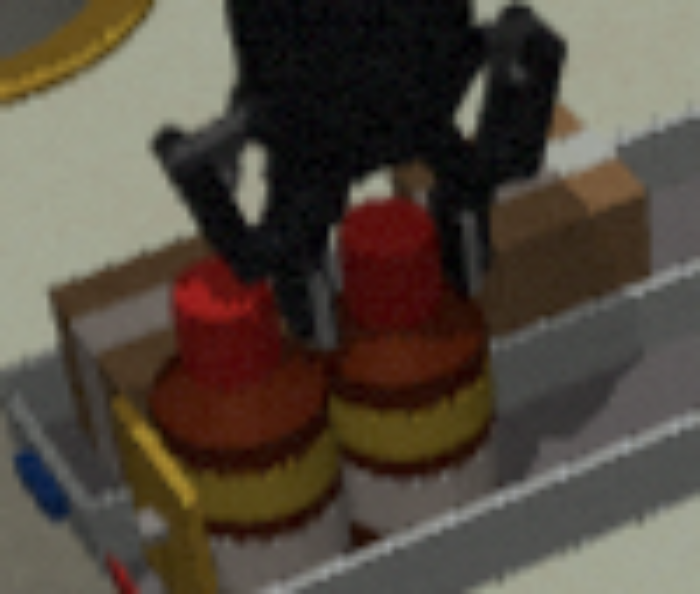

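View pics/t2.png

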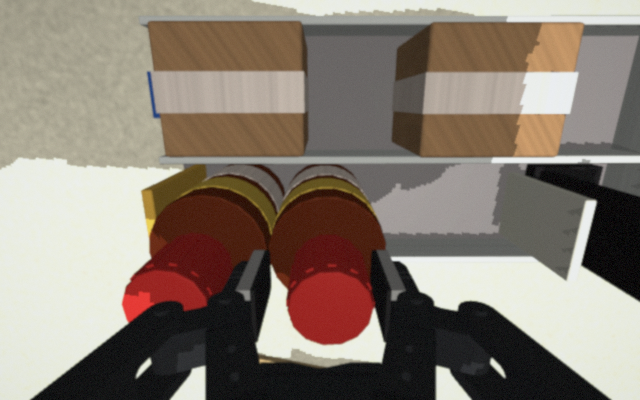

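```bash
python3 -m handwheel '[{"travel":[-1.5,0,0],"angular":[0,0,0],"hand":55},{"travel":[-2.5,0,0],"angular":[0,0,0],"hand":55},{"travel":[-3,0,0],"angular":[0,0,0],"hand":60},{"travel":[-3,0,0],"angular":[0,0,0],"hand":60},{"travel":[-1.5,0,0],"angular":[0,0,0],"hand":60}]' 60;  python3 - <<'E'
from h import *
show(); print(np.round(robot.state()["joint_positions"],3))
c=np.array([455.7,-121.7,153]); CY=-.077; a=.6109
R=tool(CY,a,1); G=c+59*R[:,0]; print("G",G)
need(G-80*R[:,0],R)
f=eyes.grab_frame("side"); cv2.imwrite("pics/u1.png",cv2.resize(f["img"][110:230,230:330],None,fx=5,fy=5,interpolation=cv2.INTER_CUBIC))
E
```

```text
time: 11.62
position: [469.2, 88.6, 209.4]
orientation: [-1.763, 1.56, 3.103]
ft_force: [2.0, 0.0, 0.4]
opening: 51.3
t 11.62 pos [469.2  88.6 209.4] rack [-59.5  -0.3 209.4] F [2.  0.  0.4] open 51.3 x [-0.011  0.    -1.   ] y [ 0.988  0.153 -0.011]
[ 0.185  0.094 -0.323  1.164  0.002  1.602]
G [ 489.44241267 -124.30331282  104.67120579]
travel cm [ 3.94  -5.695 20.309] turn [-1.2934 -0.5246  0.4161]
```

View pics/u1.png

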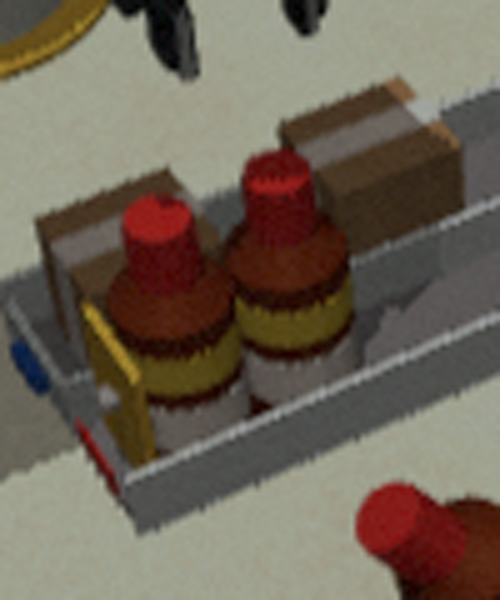

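```bash
python3 -m handwheel '[{"travel":[0,-0.5,3.5],"angular":[0,0,0],"hand":60},{"travel":[0,-0.8,4],"angular":[0,0,0],"hand":60},{"travel":[0,-0.8,4],"angular":[0,0,0],"hand":60},{"travel":[0,-0.8,4],"angular":[0,0,0],"hand":60},{"travel":[0,0,3],"angular":[-0.12,0,0],"hand":60},{"travel":[0,0,0],"angular":[-0.124,0,0],"hand":60},{"travel":[0,0,0],"angular":[-0.124,0,0],"hand":60},{"travel":[0,0,0],"angular":[-0.124,0,0],"hand":60},{"travel":[0,0,0],"angular":[-0.124,0,0],"hand":60},{"travel":[0,0,0],"angular":[-0.124,0,0],"hand":60},{"travel":[0,0,0],"angular":[-0.124,0,0],"hand":60},{"travel":[0,0,0],"angular":[-0.124,0,0],"hand":60}]' 60;  python3 - <<'E'
from h import *
show(); print(np.round(robot.state()["joint_positions"],3))
for c in ((279,172),(159,217)): print("cap rack",inv(atz("side",*crop(c,230,110,5),156)).round(1))
c=np.array([455.7,-121.7,153]); CY=-.077; a=.6109
R=tool(CY,a,1); G=c+59*R[:,0]
need(G-80*R[:,0],tool(CY,0,1))
E
```

```text
time: 12.67
position: [468.3, -106.2, 206.0]
orientation: [-3.02, 1.558, 2.862]
ft_force: [0.5, 0.4, -0.6]
opening: 51.5
t 12.67 pos [ 468.3 -106.2  206. ] rack [ -90.1 -192.7  206. ] F [ 0.5  0.4 -0.6] open 51.5 x [-0.012  0.003 -1.   ] y [ 0.391  0.921 -0.002]
[-2.230e-01  1.030e-01 -3.220e-01  1.159e+00  1.000e-03  1.780e-01]
cap rack [-47.9  -0.4 156. ]
cap rack [-108.1    1.2  156. ]
travel cm [ 3.609 -2.301 -1.653] turn [-0.3243 -0.0127 -0.0005]
```

```bash
python3 -m handwheel '[{"travel":[0,0,0],"angular":[-0.11,0,0],"hand":60},{"travel":[0,0,0],"angular":[-0.11,0,0],"hand":60},{"travel":[0,0,0],"angular":[-0.105,-0.02,0],"hand":60},{"travel":[0,0,0],"angular":[0,-0.12,0],"hand":60},{"travel":[0,0,0],"angular":[0,-0.12,0],"hand":60},{"travel":[0,0,0],"angular":[0,-0.12,0],"hand":60},{"travel":[0,0,0],"angular":[0,-0.12,0],"hand":60},{"travel":[0,0,0],"angular":[0,-0.12,0],"hand":60}]' 60;  python3 - <<'E'
from h import *
show(); print(np.round(robot.state()["joint_positions"],3))
c=np.array([455.7,-121.7,153]); CY=-.077; a=.6109
R=tool(CY,a,1); G=c+59*R[:,0]
need(G-80*R[:,0],R)
E
```

```text
time: 13.33
position: [472.2, -105.7, 199.5]
orientation: [0.003, 0.954, -0.047]
ft_force: [-0.0, -0.5, -0.8]
opening: 51.4
t 13.33 pos [ 472.2 -105.7  199.5] rack [ -86.2 -192.8  199.5] F [-0.  -0.5 -0.8] open 51.4 x [ 0.578 -0.027 -0.816] y [0.049 0.999 0.002]
[-0.343 -0.4   -0.956  0.419  0.17  -0.241]
travel cm [ 0.784 -1.649 -3.953] turn [ 0.0216  0.0062 -0.0174]
```

```bash
python3 -m handwheel '[{"travel":[0.5,-1.65,0],"angular":[0.02,0.006,-0.017],"hand":60},{"travel":[1.0,0,-1.3],"angular":[0,0,0],"hand":60},{"travel":[0,0,0],"angular":[0,0,0],"hand":60}]' 60;  python3 - <<'E'
from h import *
show(); print(np.round(robot.state()["joint_positions"],3))
c=np.array([455.7,-121.7,153]); CY=-.077; a=.6109
R=tool(CY,a,1); G=c+59*R[:,0]
need(G-60*R[:,0],R)
E
```

```text
time: 13.58
position: [454.2, -117.8, 167.4]
orientation: [0.003, 0.963, -0.076]
ft_force: [-0.3, 0.0, -1.1]
opening: 51.0
t 13.58 pos [ 454.2 -117.8  167.4] rack [-105.8 -202.   167.4] F [-0.3  0.  -1.1] open 51.0 x [ 0.569 -0.043 -0.821] y [0.078 0.997 0.002]
[-0.383 -0.393 -1.025  0.354  0.173 -0.252]
travel cm [ 1.185 -0.383 -0.678] turn [-0.0022 -0.0032 -0.0004]
```

```bash
python3 -m handwheel '[{"travel":[0.6,-0.3,0],"angular":[0,0,0],"hand":60},{"travel":[0.6,0,0],"angular":[0,0,0],"hand":60}]' 60;  python3 - <<'E'
from h import *
show(); print(np.round(robot.state()["joint_positions"],3))
c=np.array([455.7,-121.7,153]); CY=-.077; a=.6109
R=tool(CY,a,1); G=c+59*R[:,0]
need(G-50*R[:,0],R)
f=eyes.grab_frame("wrist"); cv2.imwrite("pics/v2.png",f["img"])
f=eyes.grab_frame("side"); cv2.imwrite("pics/v1.png",cv2.resize(f["img"][150:290,270:390],None,fx=5,fy=4.2,interpolation=cv2.INTER_CUBIC))
E
```

```text
time: 13.75
position: [462.0, -122.4, 159.7]
orientation: [0.003, 0.965, -0.076]
ft_force: [-0.1, -0.5, 0.2]
opening: 51.1
t 13.75 pos [ 462.  -122.4  159.7] rack [ -98.9 -207.7  159.7] F [-0.1 -0.5  0.2] open 51.1 x [ 0.568 -0.043 -0.822] y [0.079 0.997 0.002]
[-0.387 -0.358 -1.025  0.321  0.175 -0.255]
travel cm [ 1.091  0.018 -0.892] turn [-0.0024 -0.0049 -0.0005]
```

View pics/v1.png

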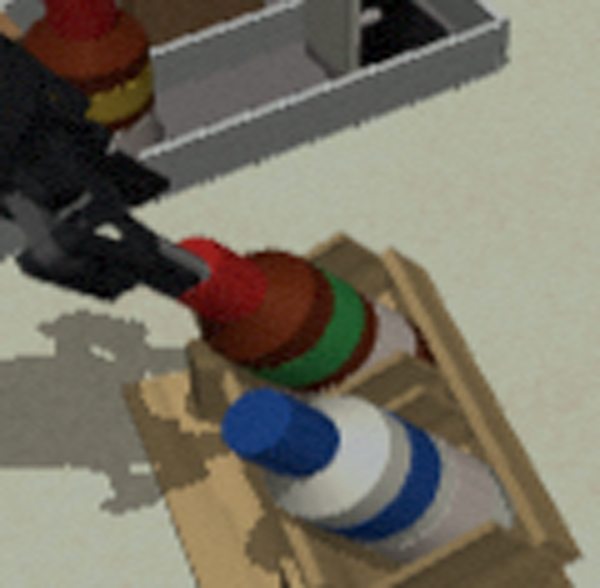

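View pics/v2.png

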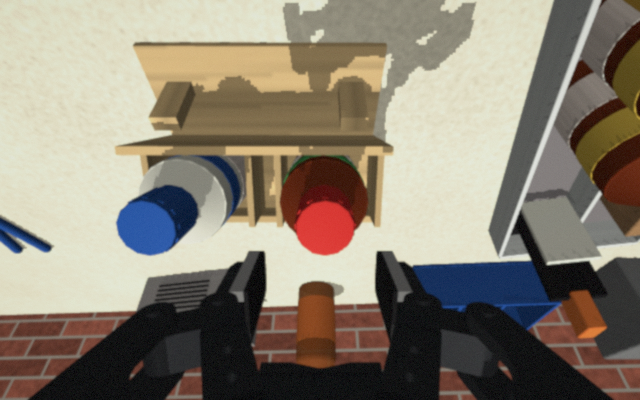

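```bash
python3 -m handwheel '[{"travel":[0.8,0,0],"angular":[0,0,0],"hand":60},{"travel":[0.8,0,-0.1],"angular":[0,0,0],"hand":60},{"travel":[0.8,0,-0.2],"angular":[0,0,0],"hand":60}]' 60;  python3 - <<'E'
from h import *
show(); print(np.round(robot.state()["joint_positions"],3))
c=np.array([455.7,-121.7,153]); CY=-.077; a=.6109
R=tool(CY,a,1); G=c+59*R[:,0]
need(G,R)
E
```

```text
time: 14.1
position: [477.6, -124.0, 140.8]
orientation: [0.009, 0.976, -0.068]
ft_force: [0.0, -0.5, -0.5]
opening: 51.5
t 14.10 pos [ 477.6 -124.   140.8] rack [ -83.6 -211.8  140.8] F [ 0.  -0.5 -0.5] open 51.5 x [ 0.559 -0.038 -0.828] y [0.076 0.997 0.005]
[-0.375 -0.285 -1.024  0.259  0.17  -0.247]
travel cm [ 3.656  0.045 -1.047] turn [-0.0018 -0.016  -0.0048]
```

```bash
python3 -m handwheel '[{"travel":[0,0,0],"angular":[0,0.07,0],"hand":60},{"travel":[0,0,0],"angular":[0,0.07,0],"hand":60}]' 60;  cat >> h.py <<'E'
def grip(tilt,CY=-.077):
    c=np.array([455.7,-121.7,153]); ax=-tool(CY,.6109,1)[:,0]; R=tool(CY,tilt,1)
    P=c-15*ax; need(P+46*R[:,0],R)
E
python3 - <<'E'
from h import *
show(); print(np.round(robot.state()["joint_positions"],3))
grip(.45)
E
```

```text
time: 14.27
position: [472.3, -122.3, 133.8]
orientation: [0.017, 1.129, -0.061]
ft_force: [1.0, -0.7, 0.5]
opening: 51.1
t 14.27 pos [ 472.3 -122.3  133.8] rack [ -88.6 -209.3  133.8] F [ 1.  -0.7  0.5] open 51.1 x [ 0.427 -0.026 -0.904] y [0.076 0.997 0.007]
[-0.338 -0.195 -0.888  0.45   0.117 -0.234]
travel cm [ 3.628 -0.092 -0.391] turn [-0.0024 -0.008  -0.0068]
```

```bash
python3 -m handwheel '[{"travel":[0.8,-0.1,-0.4],"angular":[0,0,0],"hand":60},{"travel":[0.9,0,0],"angular":[0,0,0],"hand":60},{"travel":[0.9,0,0],"angular":[0,0,0],"hand":60},{"travel":[0.5,0,0],"angular":[0,0,0],"hand":60}]' 60;  python3 - <<'E'
from h import *
show(); print(np.round(robot.state()["joint_positions"],3))
grip(.45)
f=eyes.grab_frame("wrist"); cv2.imwrite("pics/w2.png",f["img"])
f=eyes.grab_frame("side"); cv2.imwrite("pics/w1.png",cv2.resize(f["img"][150:290,270:390],None,fx=5,fy=4.2,interpolation=cv2.INTER_CUBIC))
E
```

```text
time: 14.6
position: [486.2, -123.8, 101.3]
orientation: [0.017, 1.127, -0.058]
ft_force: [-0.5, 0.7, -0.8]
opening: 51.3
t 14.60 pos [ 486.2 -123.8  101.3] rack [ -75.1 -212.9  101.3] F [-0.5  0.7 -0.8] open 51.3 x [ 0.429 -0.025 -0.903] y [0.073 0.997 0.007]
[-0.33  -0.121 -0.918  0.344  0.116 -0.23 ]
travel cm [ 0.095 -0.024 -0.264] turn [-0.0001 -0.0061 -0.0082]
```

View pics/w1.png

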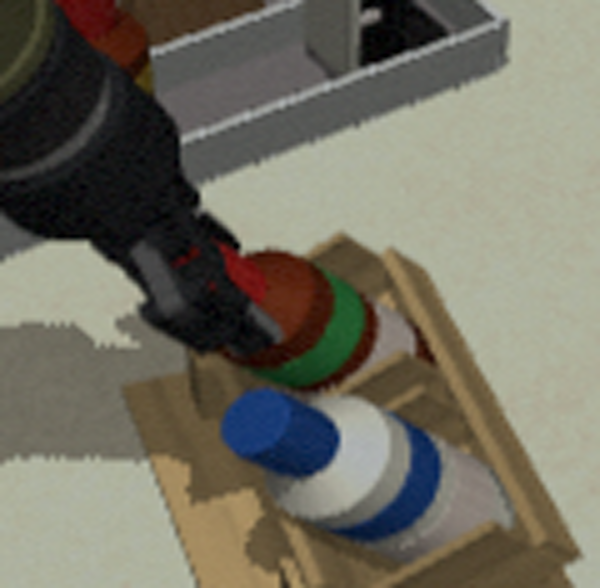

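View pics/w2.png

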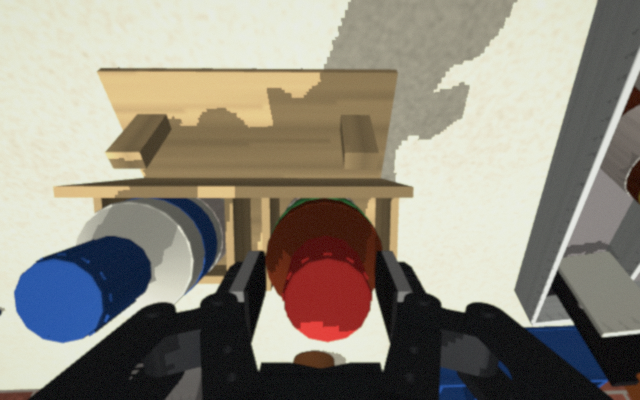

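```bash
python3 -m handwheel '[{"travel":[0.1,0.15,-0.2],"angular":[0,0,0],"hand":60},{"travel":[0,0,0],"angular":[0,0,0],"hand":20},{"travel":[0,0,0],"angular":[0,0,0],"hand":20},{"travel":[0,0,0],"angular":[0,0,0],"hand":20},{"travel":[0,0,0],"angular":[0,0,0],"hand":20}]' 90;  python3 - <<'E'
from h import *
show()
f=eyes.grab_frame("wrist"); cv2.imwrite("pics/x2.png",f["img"])
E
```

```text
time: 15.12
position: [482.4, -121.8, 99.0]
orientation: [0.018, 1.127, -0.058]
ft_force: [1.8, -0.3, -3.5]
opening: 30.1
t 15.12 pos [ 482.4 -121.8   99. ] rack [ -78.6 -210.3   99. ] F [ 1.8 -0.3 -3.5] open 30.1 x [ 0.429 -0.025 -0.903] y [0.074 0.997 0.008]
```

View pics/x2.png

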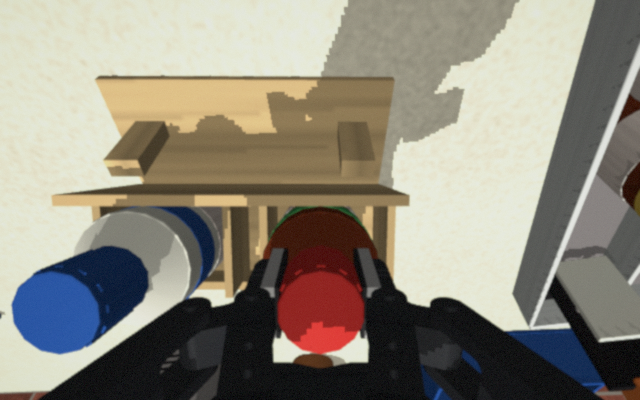

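```bash
python3 -m handwheel '[{"travel":[-0.6,0,-0.1],"angular":[0,0,0],"hand":20},{"travel":[-0.9,0,-0.15],"angular":[0,0,0],"hand":20},{"travel":[-0.9,0,-0.15],"angular":[0,0,0],"hand":20},{"travel":[-0.9,0,-0.15],"angular":[0,0,0],"hand":20},{"travel":[-0.9,0,-0.15],"angular":[0,0,0],"hand":20}]' 90;  python3 - <<'E'
from h import *
show(); print(np.round(robot.state()["joint_positions"],3))
f=eyes.grab_frame("side"); cv2.imwrite("pics/y1.png",cv2.resize(f["img"][130:290,250:390],None,fx=5,fy=3.7,interpolation=cv2.INTER_CUBIC))
E
```

```text
time: 15.58
position: [456.8, -119.6, 135.3]
orientation: [0.02, 1.127, -0.055]
ft_force: [2.0, -0.7, -2.5]
opening: 29.9
t 15.58 pos [ 456.8 -119.6  135.3] rack [-103.5 -204.3  135.3] F [ 2.  -0.7 -2.5] open 29.9 x [ 0.428 -0.024 -0.903] y [0.073 0.997 0.009]
[-0.348 -0.231 -0.911  0.465  0.124 -0.246]
```

View pics/y1.png

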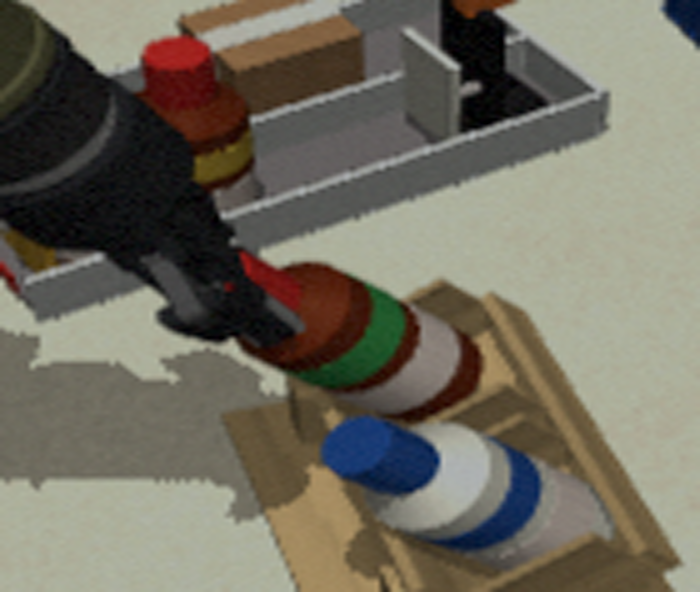

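```bash
python3 -m handwheel '[{"travel":[-0.9,0,-0.1],"angular":[0,0,0],"hand":20},{"travel":[-1.2,0,-0.1],"angular":[0,0,0],"hand":20},{"travel":[-1.5,0,0],"angular":[0,0,0],"hand":20},{"travel":[-1.5,0,0.3],"angular":[0,0,0],"hand":20},{"travel":[-1.5,0,0.7],"angular":[0,0,0],"hand":20},{"travel":[-1.5,0,0.7],"angular":[0,0,0],"hand":20}]' 90;  python3 - <<'E'
from h import *
show(); print(np.round(robot.state()["joint_positions"],3))
f=eyes.grab_frame("side"); cv2.imwrite("pics/z1.png",cv2.resize(f["img"][100:290,230:390],None,fx=4.4,fy=3.1,interpolation=cv2.INTER_CUBIC))
E
```

```text
time: 16.13
position: [427.0, -116.7, 212.6]
orientation: [0.026, 1.139, -0.051]
ft_force: [0.3, 0.5, -2.6]
opening: 30.2
t 16.13 pos [ 427.  -116.7  212.6] rack [-132.6 -196.8  212.6] F [ 0.3  0.5 -2.6] open 30.2 x [ 0.418 -0.021 -0.908] y [0.075 0.997 0.011]
[-0.371 -0.36  -0.798  0.72   0.132 -0.267]
```

View pics/z1.png

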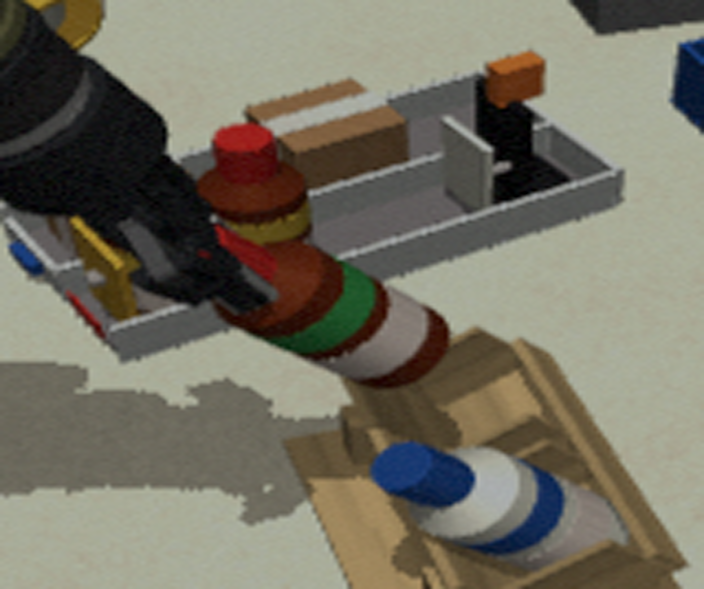

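```bash
python3 -m handwheel '[{"travel":[0.4,0,1],"angular":[0,0.11,0],"hand":20},{"travel":[0.4,0,1.5],"angular":[0,0.122,0],"hand":20},{"travel":[0.2,0,1.5],"angular":[0,0.122,0],"hand":20},{"travel":[0,0,1.5],"angular":[0,0.122,0],"hand":20},{"travel":[0,0,1.5],"angular":[0,0.11,0],"hand":20}]' 90;  python3 - <<'E'
from h import *
show(); print(np.round(robot.state()["joint_positions"],3))
R=tool(YAW,-.168,1); P=Rk([22,0,75+133]); need(P+46*R[:,0],R)
E
```

```text
time: 16.6
position: [484.7, -119.6, 214.1]
orientation: [3.098, 1.407, 3.02]
ft_force: [1.4, 0.6, -1.6]
opening: 30.4
t 16.60 pos [ 484.7 -119.6  214.1] rack [ -76.  -208.5  214.1] F [ 1.4  0.6 -1.6] open 30.4 x [-0.162  0.02  -0.987] y [0.078 0.997 0.007]
[-0.23   0.273 -0.11   1.351 -0.018 -0.15 ]
travel cm [ 4.583 22.324  4.819] turn [-0.2271  0.0051 -0.0452]
```

```bash
python3 -m handwheel '[{"travel":[0,0,2.5],"angular":[-0.1,0,0],"hand":20},{"travel":[0,0,3],"angular":[-0.12,0,-0.02],"hand":20},{"travel":[0,0,3],"angular":[0,0,-0.02],"hand":20},{"travel":[0,1,0],"angular":[0,0,0],"hand":20}]' 90;  python3 - <<'E'
from h import *
show()
R=tool(YAW,-.168,1); P=Rk([22,0,75+133]); need(P+46*R[:,0],R)
E
```

```text
time: 16.93
position: [576.3, -107.4, 186.1]
orientation: [3.095, 1.395, -3.032]
ft_force: [-1.3, 0.4, -2.7]
opening: 30.2
t 16.93 pos [ 576.3 -107.4  186.1] rack [  16.5 -210.3  186.1] F [-1.3  0.4 -2.7] open 30.2 x [-0.174 -0.019 -0.985] y [-0.155  0.988  0.008]
travel cm [ 2.503 21.014  0.273] turn [ 0.0037 -0.0077 -0.0076]
```

```bash
python3 -m handwheel '[{"travel":[0,2,0],"angular":[0,0,0],"hand":20},{"travel":[0,3,0],"angular":[0,0,0],"hand":20},{"travel":[0,3,0],"angular":[0,0,0],"hand":20},{"travel":[0,2,0],"angular":[0,0,0],"hand":20},{"travel":[0,0.5,0],"angular":[0,0,0],"hand":20}]' 90;  python3 - <<'E'
from h import *
show()
R=tool(YAW,-.168,1); P=Rk([22,0,75+133]); need(P+46*R[:,0],R)
f=eyes.grab_frame("side"); cv2.imwrite("pics/A1.png",cv2.resize(f["img"][50:240,230:390],None,fx=4.4,fy=3.1,interpolation=cv2.INTER_CUBIC))
f=eyes.grab_frame("wrist"); cv2.imwrite("pics/A2.png",f["img"])
E
```

```text
time: 17.35
position: [561.1, 1.2, 176.9]
orientation: [3.081, 1.388, -3.049]
ft_force: [0.4, -1.0, -3.6]
opening: 30.3
t 17.35 pos [561.1   1.2 176.9] rack [  17.9 -100.7  176.9] F [ 0.4 -1.  -3.6] open 30.3 x [-0.181 -0.017 -0.983] y [-0.152  0.988  0.011]
travel cm [ 1.573 10.057 -0.085] turn [ 0.0011 -0.0143 -0.011 ]
```

View pics/A1.png

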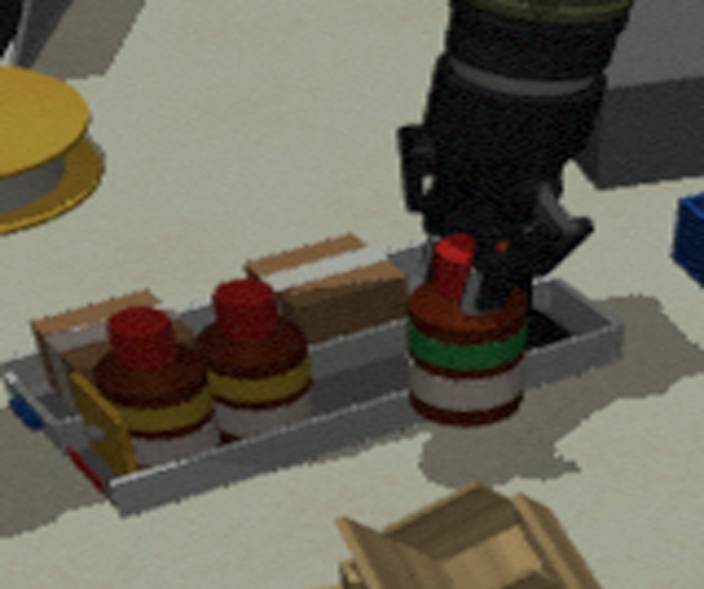

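View pics/A2.png

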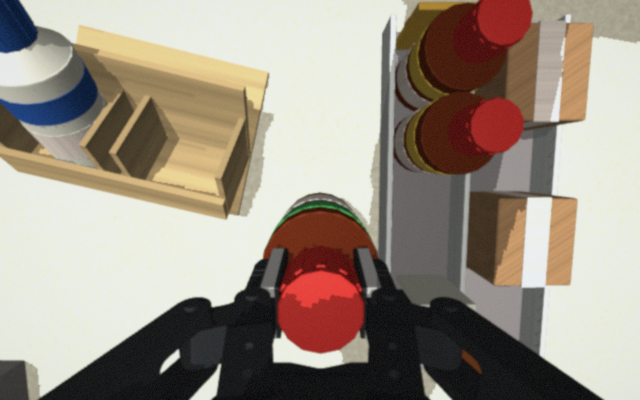

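```bash
python3 -m handwheel '[{"travel":[-0.2,2.5,0],"angular":[0,-0.01,-0.01],"hand":20},{"travel":[0,3,0],"angular":[0,0,0],"hand":20},{"travel":[0,2.5,0],"angular":[0,0,0],"hand":20},{"travel":[0,1,0],"angular":[0,0,0],"hand":20}]' 90;  python3 - <<'E'
from h import *
show()
R=tool(YAW,-.168,1); P=Rk([22,0,75+133]); need(P+46*R[:,0],R)
E
```

```text
time: 17.78
position: [549.8, 83.6, 177.7]
orientation: [-3.109, 1.4, -2.965]
ft_force: [0.4, -0.2, -3.4]
opening: 30.1
t 17.78 pos [549.8  83.6 177.7] rack [ 19.3 -17.5 177.7] F [ 0.4 -0.2 -3.4] open 30.1 x [-0.167 -0.03  -0.986] y [-0.144  0.99  -0.006]
travel cm [ 1.566  1.759 -0.253] turn [-0.0092 -0.0024  0.004 ]
```

```bash
python3 -m handwheel '[{"travel":[0.3,1.4,-0.2],"angular":[-0.009,0,0.004],"hand":20},{"travel":[0.5,0.4,0],"angular":[0,0,0],"hand":20},{"travel":[0.3,0,0],"angular":[0,0,0],"hand":20}]' 90;  python3 - <<'E'
from h import *
show()
R=tool(YAW,-.168,1); P=Rk([22,0,50+133]); need(P+46*R[:,0],R)
f=eyes.grab_frame("side"); cv2.imwrite("pics/B1.png",cv2.resize(f["img"][80:190,250:370],None,fx=6,fy=5.4,interpolation=cv2.INTER_CUBIC))
f=eyes.grab_frame("wrist"); cv2.imwrite("pics/B2.png",f["img"])
E
```

```text
time: 18.03
position: [544.2, 100.8, 166.6]
orientation: [-3.136, 1.403, -2.983]
ft_force: [0.3, -0.6, -3.5]
opening: 30.5
t 18.03 pos [544.2 100.8 166.6] rack [ 16.4   0.3 166.6] F [ 0.3 -0.6 -3.5] open 30.5 x [-0.165 -0.027 -0.986] y [-0.153  0.988 -0.001]
travel cm [ 2.89  -0.028  0.277] turn [ 0.0002 -0.0002  0.001 ]
```

View pics/B1.png

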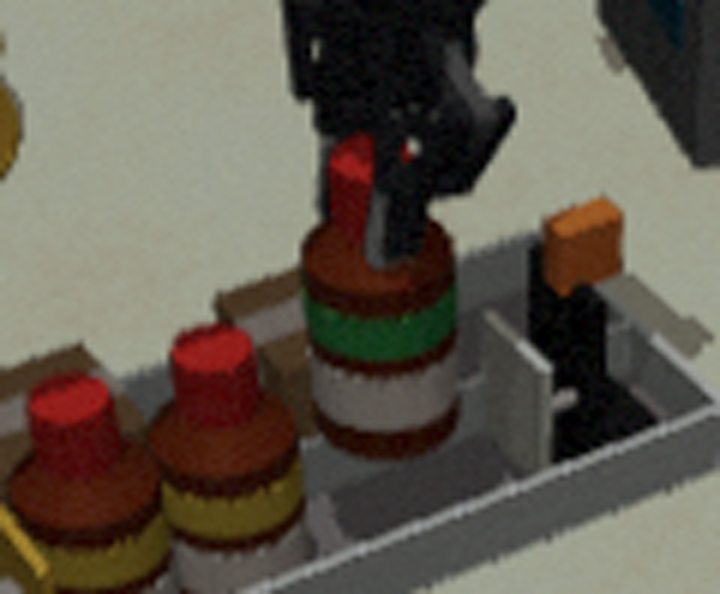

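View pics/B2.png

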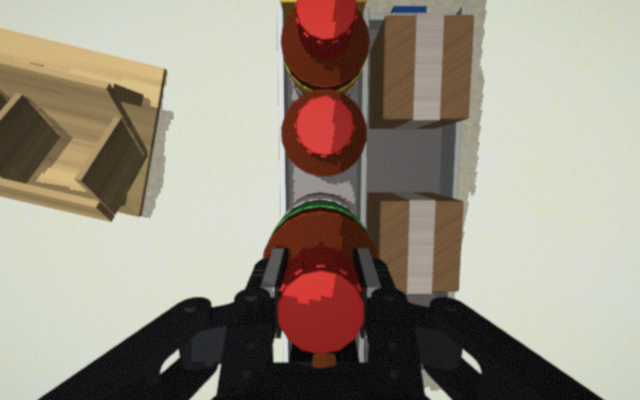

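```bash
python3 - <<'E'
from h import *
# P from tool pose
P0=np.array([544.2,100.8,166.6]); x=np.array([-.165,-.027,-.986]); P=P0-46*x; print("P rack",inv(P))
r=inv(P)
for th in (-.1,0,.1):
    for s in (0,100,133,148):
        d=133-s; pt=Rk([r[0]+d*np.sin(th),r[1],r[2]-d*np.cos(th)])
        q=proj("side",pt)[0]; print(th,s,((q-[250,80]+.5)*[6,5.4]).round(0))
# lateral edges
E
```

```text
P rack [ 24.12810874   0.36909697 211.956     ]
-0.1 0 [357. 428.]
-0.1 100 [368. 250.]
-0.1 133 [371. 186.]
-0.1 148 [373. 156.]
0 0 [385. 418.]
0 100 [375. 248.]
0 133 [371. 186.]
0 148 [370. 157.]
0.1 0 [413. 407.]
0.1 100 [382. 245.]
0.1 133 [371. 186.]
0.1 148 [366. 159.]
```

```bash
python3 -m handwheel '[{"travel":[0.9,-0.03,0.15],"angular":[0,0,0],"hand":20},{"travel":[1.1,0,0.19],"angular":[0,0,0],"hand":20},{"travel":[1.1,0,0.19],"angular":[0,0,0],"hand":20},{"travel":[1.0,0,0.17],"angular":[0,0,0],"hand":20},{"travel":[0.6,0,0.1],"angular":[0,0,0],"hand":20}]' 90;  python3 - <<'E'
from h import *
show(); p,R,s=cur(); print("P rack",inv(p-46*R[:,0]).round(1))
f=eyes.grab_frame("side"); cv2.imwrite("pics/C1.png",cv2.resize(f["img"][80:190,250:370],None,fx=6,fy=5.4,interpolation=cv2.INTER_CUBIC))
E
```

```text
time: 18.55
position: [550.5, 100.9, 126.1]
orientation: [3.101, 1.418, -3.034]
ft_force: [-7.6, 8.4, 61.6]
opening: 30.2
t 18.55 pos [550.5 100.9 126.1] rack [ 22.7  -0.5 126.1] F [-7.6  8.4 61.6] open 30.2 x [-0.151 -0.016 -0.988] y [-0.147  0.989  0.006]
P rack [ 29.7  -0.9 171.6]
```

View pics/C1.png

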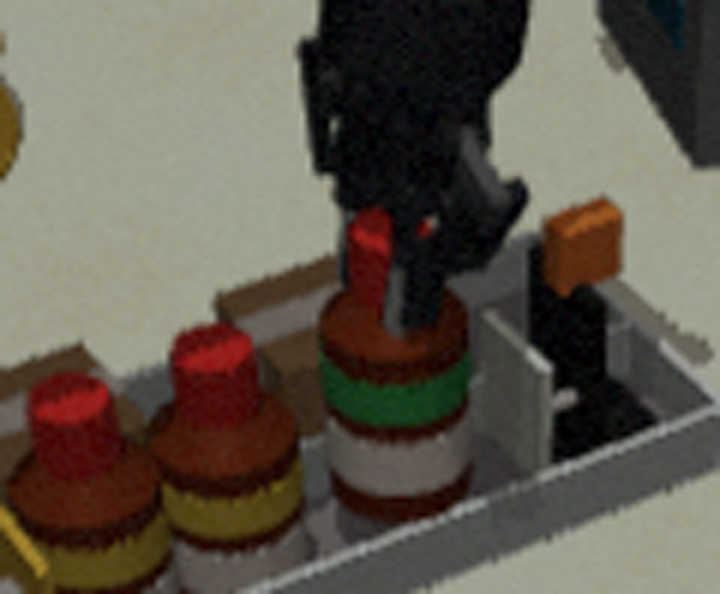

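```bash
python3 -m handwheel '[{"travel":[-0.5,0,-0.1],"angular":[0,0,0],"hand":20},{"travel":[-0.5,0,-0.1],"angular":[0,0,0],"hand":20},{"travel":[-0.3,0,-0.05],"angular":[0,0,0],"hand":20},{"travel":[0,0,0],"angular":[0,0,0],"hand":20}]' 90;  python3 - <<'E'
from h import *
show(); p,R,s=cur(); print("P rack",inv(p-46*R[:,0]).round(1))
f=eyes.grab_frame("side"); cv2.imwrite("pics/D1.png",cv2.resize(f["img"][100:190,270:360],None,fx=8,fy=6.6,interpolation=cv2.INTER_CUBIC))
f=eyes.grab_frame("wrist"); cv2.imwrite("pics/D2.png",f["img"])
f=eyes.grab_frame("top"); cv2.imwrite("pics/D3.png",cv2.resize(f["img"][140:290,220:340],None,fx=5,fy=4))
E
```

```text
time: 18.93
position: [551.0, 100.2, 140.5]
orientation: [3.103, 1.422, -3.033]
ft_force: [0.1, 0.1, -3.2]
opening: 30.5
t 18.93 pos [551.  100.2 140.5] rack [ 23.1  -1.3 140.5] F [ 0.1  0.1 -3.2] open 30.5 x [-0.148 -0.016 -0.989] y [-0.146  0.989  0.006]
P rack [ 29.9  -1.6 186. ]
```

View pics/D1.png

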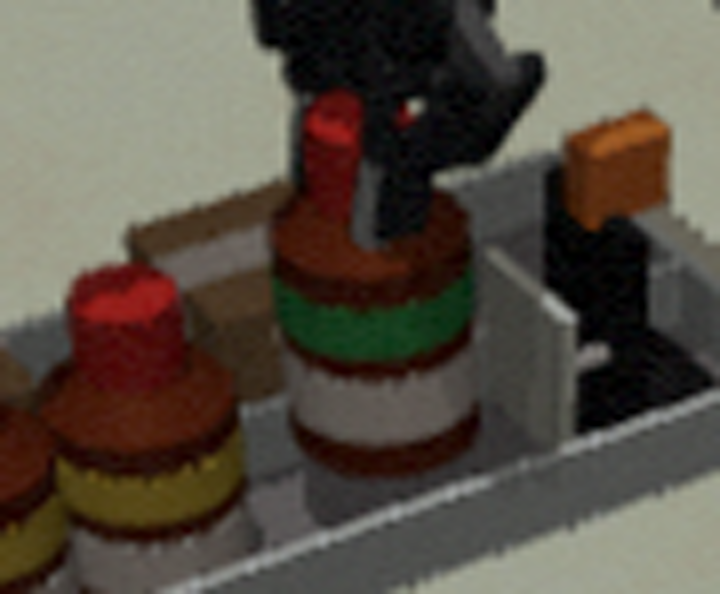

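View pics/D2.png

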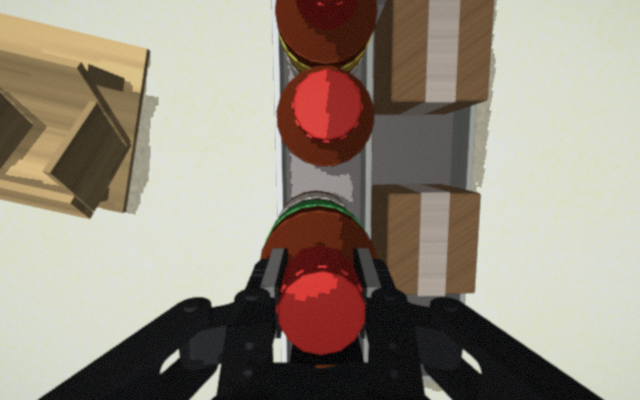

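View pics/D3.png

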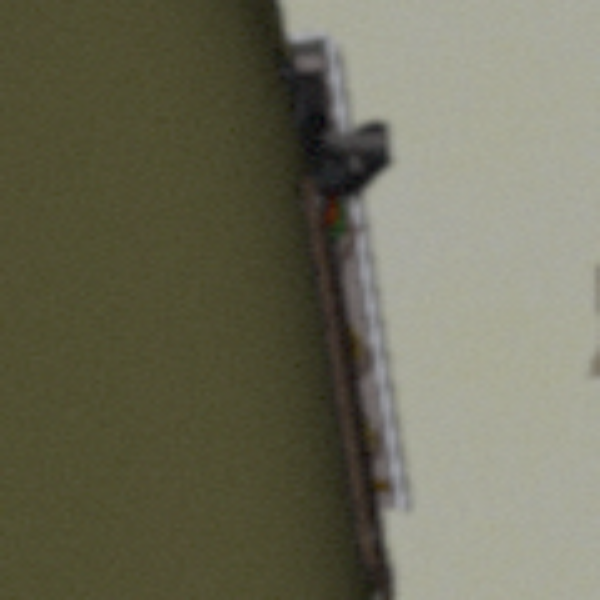

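```bash
python3 - <<'E'
import cv2
i=cv2.imread("pics/D2.png"); cv2.imwrite("pics/D4.png",cv2.resize(i[60:260,240:400],None,fx=3.75,fy=3,interpolation=cv2.INTER_CUBIC))
from h import *
f=eyes.grab_frame("wrist"); cam=(f["intrinsics"],f["rvec"],f["tvec"])
print("old cap",inv(atz(cam,328,104,156)).round(1),"new cap",inv(atz(cam,321,312,201)).round(1),"carton front right edge")
p,R,s=cur(); print(inv(p).round(1),"yaw axis y in rack",np.degrees(np.arctan2(R[1,1],R[0,1]))-90,np.degrees(YAW))
for P in ([0,34,42],[0,-34,42],[10,34,42],[10,-34,42],[-20,34,42],[-20,-34,42],[0,34,8],[0,-34,8]): print(P,proj(cam,Rk(P))[0].round(1))
E
```

```text
old cap [-49.6   1.3 156. ] new cap [ 28.7  -2.8 201. ] carton front right edge
[ 22.4  -1.2 139.6] yaw axis y in rack 8.416762976354846 8.766254265501596
[0, 34, 42] [364.  187.4]
[0, -34, 42] [281. 188.]
[10, 34, 42] [363.8 199.4]
[10, -34, 42] [281.3 200.1]
[-20, 34, 42] [364.3 162.8]
[-20, -34, 42] [280.4 163.5]
[0, 34, 8] [358.9 183.8]
[0, -34, 8] [285.1 184.4]
```

View pics/D4.png

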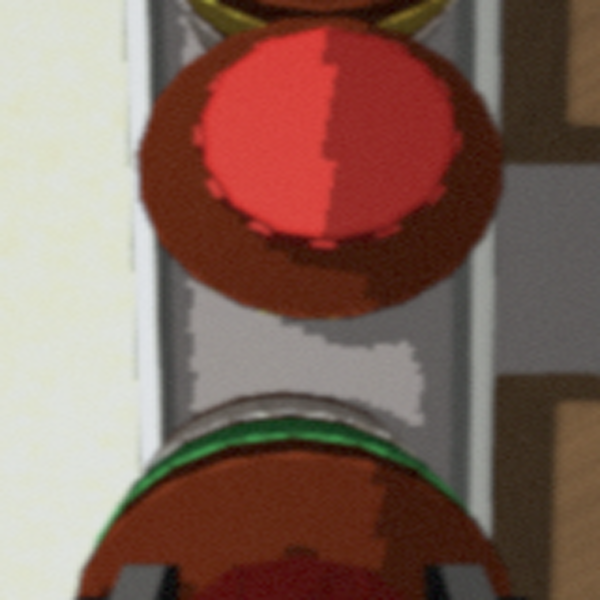

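```bash
python3 -m handwheel '[{"travel":[0,0.35,-0.4],"angular":[-0.006,0,0],"hand":20},{"travel":[0,0.02,0],"angular":[0,0,0],"hand":20},{"travel":[0,0,0],"angular":[0,0,0],"hand":20}]' 90;  python3 - <<'E'
from h import *
show(); p,R,s=cur(); print("P rack",inv(p-46*R[:,0]).round(1))
f=eyes.grab_frame("wrist"); i=f["img"]; cv2.imwrite("pics/E4.png",cv2.resize(i[60:260,240:400],None,fx=3.75,fy=3,interpolation=cv2.INTER_CUBIC))
E
```

```text
time: 19.38
position: [544.4, 103.3, 138.4]
orientation: [3.098, 1.416, -3.032]
ft_force: [0.9, -0.7, -2.9]
opening: 30.1
t 19.38 pos [544.4 103.3 138.4] rack [ 17.    2.7 138.4] F [ 0.9 -0.7 -2.9] open 30.1 x [-0.153 -0.017 -0.988] y [-0.152  0.988  0.007]
P rack [ 24.1   2.4 183.9]
```

View pics/E4.png

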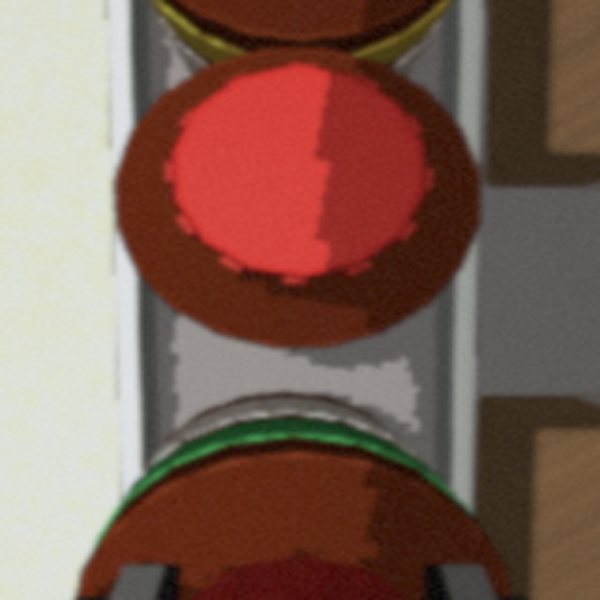

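```bash
python3 -m handwheel '[{"travel":[0.5,0,0.08],"angular":[0,0,0],"hand":20},{"travel":[0.5,0,0.08],"angular":[0,0,0],"hand":20},{"travel":[0.3,0,0.05],"angular":[0,0,0],"hand":20}]' 90;  python3 - <<'E'
from h import *
show(); p,R,s=cur(); print("P rack",inv(p-46*R[:,0]).round(1))
E
```

```text
time: 19.68
position: [544.8, 103.6, 124.7]
orientation: [3.097, 1.417, -3.032]
ft_force: [-0.2, -0.4, -3.7]
opening: 30.2
t 19.68 pos [544.8 103.6 124.7] rack [ 17.5   3.  124.7] F [-0.2 -0.4 -3.7] open 30.2 x [-0.152 -0.017 -0.988] y [-0.153  0.988  0.007]
P rack [ 24.5   2.7 170.1]
```

```bash
python3 -m handwheel '[{"travel":[0.5,-0.03,0.08],"angular":[0,0,0],"hand":20},{"travel":[0.5,0,0.08],"angular":[0,0,0],"hand":20},{"travel":[0.3,0,0.05],"angular":[0,0,0],"hand":20}]' 90;  python3 - <<'E'
from h import *
show(); p,R,s=cur(); print("P rack",inv(p-46*R[:,0]).round(1))
E
```

```text
time: 19.93
position: [544.7, 103.3, 109.5]
orientation: [3.098, 1.417, -3.031]
ft_force: [-0.0, 0.2, -4.8]
opening: 30.4
t 19.93 pos [544.7 103.3 109.5] rack [ 17.3   2.7 109.5] F [-0.   0.2 -4.8] open 30.4 x [-0.153 -0.017 -0.988] y [-0.153  0.988  0.007]
P rack [ 24.4   2.4 155. ]
```

```bash
python3 -m handwheel '[{"travel":[0.35,0,0.06],"angular":[0,0,0],"hand":20},{"travel":[0.3,0,0.05],"angular":[0,0,0],"hand":20},{"travel":[0.15,0,0.03],"angular":[0,0,0],"hand":20}]' 90;  python3 - <<'E'
from h import *
show(); p,R,s=cur(); print("P rack",inv(p-46*R[:,0]).round(1))
f=eyes.grab_frame("side"); cv2.imwrite("pics/F1.png",cv2.resize(f["img"][100:190,270:360],None,fx=8,fy=6.6,interpolation=cv2.INTER_CUBIC))
E
```

```text
time: 20.18
position: [544.3, 103.2, 99.6]
orientation: [3.099, 1.415, -3.031]
ft_force: [-0.3, -0.5, -3.1]
opening: 30.0
t 20.18 pos [544.3 103.2  99.6] rack [16.9  2.7 99.6] F [-0.3 -0.5 -3.1] open 30.0 x [-0.154 -0.017 -0.988] y [-0.153  0.988  0.007]
P rack [ 24.1   2.4 145. ]
```

View pics/F1.png

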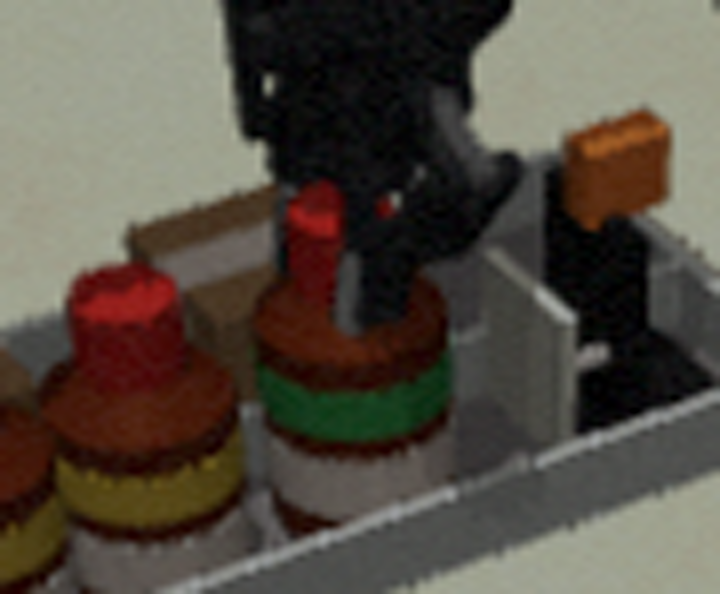

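Nearly on the floor; continue in small steps until the floor carries it.

```bash
python3 -m handwheel '[{"travel":[0.2,0,0.03],"angular":[0,0,0],"hand":20},{"travel":[0.15,0,0.02],"angular":[0,0,0],"hand":20}]' 90;  python3 -c "
from h import *
show(); p,R,s=cur(); print('P rack',inv(p-46*R[:,0]).round(1))"
```

```text
time: 20.4
position: [544.4, 103.2, 95.9]
orientation: [3.098, 1.416, -3.031]
ft_force: [-0.1, -0.3, -3.6]
opening: 30.1
t 20.40 pos [544.4 103.2  95.9] rack [17.   2.7 95.9] F [-0.1 -0.3 -3.6] open 30.1 x [-0.154 -0.017 -0.988] y [-0.153  0.988  0.007]
P rack [ 24.1   2.4 141.3]
```

```bash
python3 -m handwheel '[{"travel":[0.1,0,0.02],"angular":[0,0,0],"hand":20},{"travel":[0.1,0,0.02],"angular":[0,0,0],"hand":20}]' 90;  python3 -c "
from h import *
show(); p,R,s=cur(); print('P rack',inv(p-46*R[:,0]).round(1))"
```

```text
time: 20.57
position: [545.1, 103.3, 94.6]
orientation: [3.099, 1.417, -3.03]
ft_force: [-1.6, -1.0, 8.6]
opening: 30.2
t 20.57 pos [545.1 103.3  94.6] rack [17.7  2.6 94.6] F [-1.6 -1.   8.6] open 30.2 x [-0.152 -0.017 -0.988] y [-0.153  0.988  0.006]
P rack [ 24.7   2.3 140. ]
```

```bash
python3 -m handwheel '[{"travel":[-0.05,0,0],"angular":[0,0,0],"hand":40},{"travel":[0,0,0],"angular":[0,0,0],"hand":50},{"travel":[0,0,0],"angular":[0,0,0],"hand":60},{"travel":[0,0,0],"angular":[0,0,0],"hand":60},{"travel":[0,0,0],"angular":[0,0,0],"hand":60}]' 60;  python3 - <<'E'
from h import *
show()
f=eyes.grab_frame("side"); cv2.imwrite("pics/G1.png",cv2.resize(f["img"][100:190,250:360],None,fx=7,fy=6.4,interpolation=cv2.INTER_CUBIC))
f=eyes.grab_frame("wrist"); cv2.imwrite("pics/G2.png",f["img"])
E
```

```text
time: 20.98
position: [546.9, 103.5, 97.0]
orientation: [3.097, 1.421, -3.032]
ft_force: [-0.5, -0.0, 0.1]
opening: 51.4
t 20.98 pos [546.9 103.5  97. ] rack [19.5  2.6 97. ] F [-0.5 -0.   0.1] open 51.4 x [-0.148 -0.016 -0.989] y [-0.153  0.988  0.007]
```

View pics/G1.png

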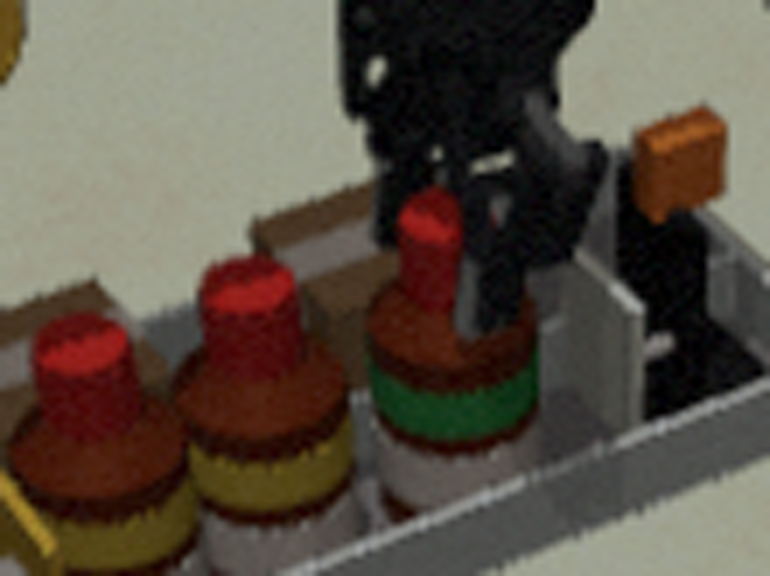

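View pics/G2.png

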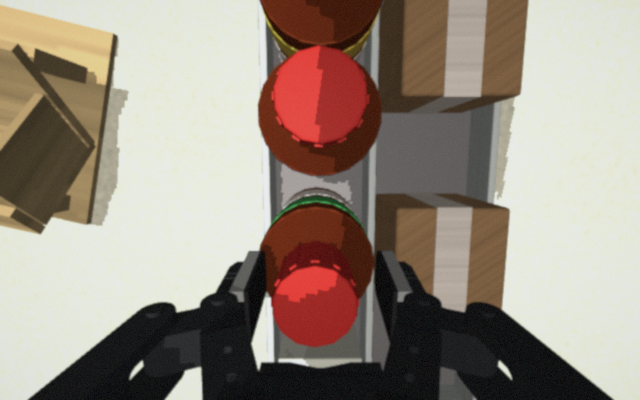

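```bash
python3 -m handwheel '[{"travel":[-1.5,0,0],"angular":[0,0,0],"hand":60},{"travel":[-2,0,0],"angular":[0,0,0],"hand":60},{"travel":[-2.5,0,0],"angular":[0,0,0],"hand":60},{"travel":[-1.5,0,0],"angular":[0,0,0],"hand":60}]' 60;  python3 - <<'E'
from h import *
show(); R=tool(YAW,0,1)
f=eyes.grab_frame("side"); cv2.imwrite("pics/H1.png",cv2.resize(f["img"][100:190,230:370],None,fx=5.7,fy=6,interpolation=cv2.INTER_CUBIC))
need(Rk([121,0,180]),R)
E
```

```text
time: 21.42
position: [554.2, 104.2, 169.2]
orientation: [3.101, 1.411, -3.029]
ft_force: [0.9, -0.5, -0.8]
opening: 51.1
t 21.42 pos [554.2 104.2 169.2] rack [ 26.8   2.1 169.2] F [ 0.9 -0.5 -0.8] open 51.1 x [-0.158 -0.018 -0.987] y [-0.153  0.988  0.006]
travel cm [-2.289 -0.213  9.018] turn [ 0.0008 -0.1562 -0.0065]
```

View pics/H1.png

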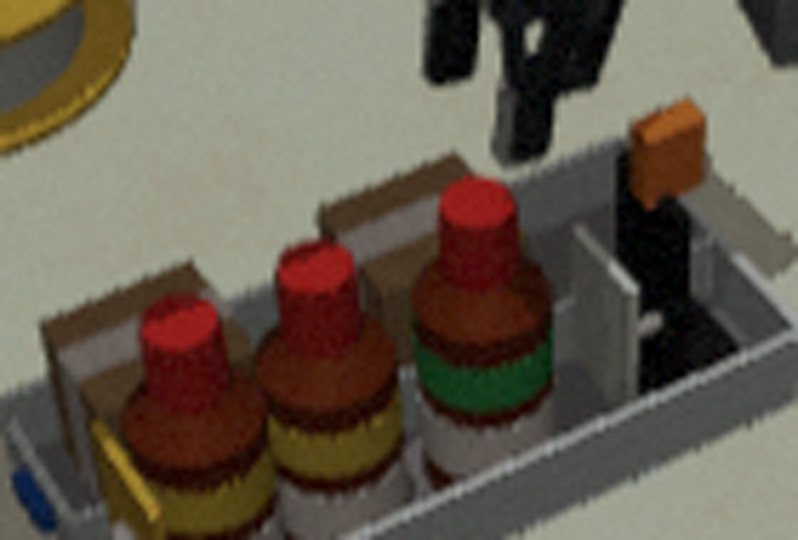

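```bash
python3 -m handwheel '[{"travel":[-0.5,0,1.5],"angular":[0,-0.06,0],"hand":45},{"travel":[-0.5,-0.2,2.5],"angular":[0,-0.1,-0.006],"hand":45},{"travel":[-0.3,0,2.5],"angular":[0,0,0],"hand":45},{"travel":[0,0,2],"angular":[0,0,0],"hand":45}]' 60;  python3 - <<'E'
from h import *
show(); R=tool(YAW,0,1)
for c in ((478,203),(316,268),(181,322)): print(inv(atz("side",(c[0]+.5)/5.7-.5+230,(c[1]+.5)/6-.5+100,156)).round(1))
for c in ((685,113),(650,124)): print("handle top",inv(atz("side",(c[0]+.5)/5.7-.5+230,(c[1]+.5)/6-.5+100,155)).round(1))
need(Rk([121,0.8,140]),R)
f=eyes.grab_frame("wrist"); cv2.imwrite("pics/I2.png",f["img"])
E
```

```text
time: 21.8
position: [636.2, 114.7, 177.4]
orientation: [0.074, 1.569, 0.228]
ft_force: [-0.0, -0.5, 0.7]
opening: 38.3
t 21.80 pos [636.2 114.7 177.4] rack [109.5   0.  177.4] F [-0.  -0.5  0.7] open 38.3 x [ 0.002  0.001 -1.   ] y [-0.153  0.988  0.   ]
[ 25.5  -2.1 156. ]
[-49.   -0.7 156. ]
[-108.6    0.5  156. ]
handle top [128.9   0.8 155. ]
handle top [112.5   2.7 155. ]
travel cm [3.739 0.077 1.144] turn [ 0.0007  0.0023 -0.0002]
```

View pics/I2.png

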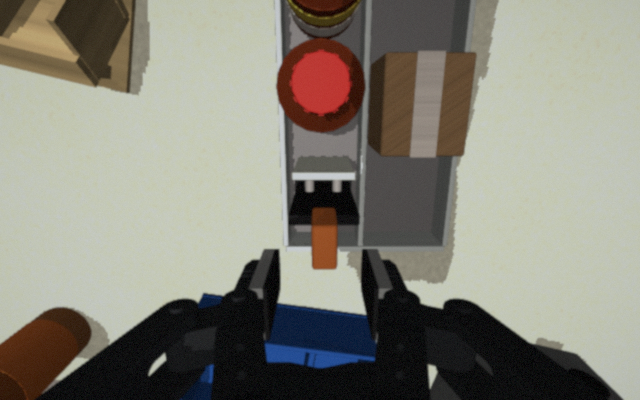

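```bash
python3 -m handwheel '[{"travel":[1.0,0.08,1.0],"angular":[0,0,0],"hand":45},{"travel":[1.2,0,0],"angular":[0,0,0],"hand":45},{"travel":[0.8,0,0],"angular":[0,0,0],"hand":45}]' 60;  python3 - <<'E'
from h import *
show()
f=eyes.grab_frame("wrist"); cv2.imwrite("pics/J2.png",f["img"]); cam=(f["intrinsics"],f["rvec"],f["tvec"])
p,R,s=cur()
for z in (155,): print("proj handle @121",proj(cam,[Rk([106,0.8,z]),Rk([136,0.8,z]),Rk([121,8.8,z])]).round(0).tolist())
f=eyes.grab_frame("side"); cv2.imwrite("pics/J1.png",cv2.resize(f["img"][80:190,250:390],None,fx=5.7,fy=5.4,interpolation=cv2.INTER_CUBIC))
E
```

```text
time: 22.1
position: [650.1, 117.7, 145.7]
orientation: [0.05, 1.566, 0.204]
ft_force: [-0.5, -0.3, 0.0]
opening: 38.6
t 22.10 pos [650.1 117.7 145.7] rack [123.7   0.9 145.7] F [-0.5 -0.3  0. ] open 38.6 x [ 0.005  0.001 -1.   ] y [-0.153  0.988  0.   ]
proj handle @121 [[323.0, 222.0], [323.0, 276.0], [339.0, 250.0]]
```

View pics/J2.png

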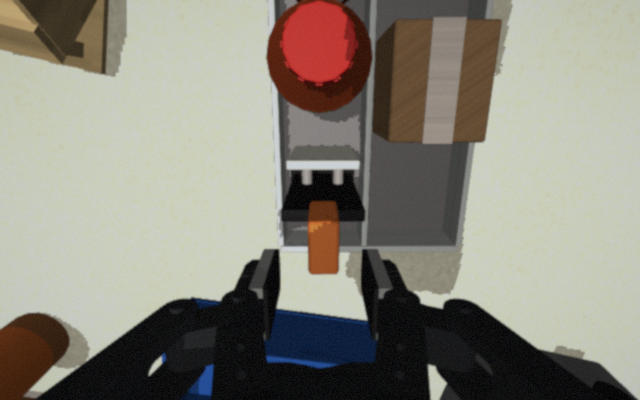

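View pics/J1.png

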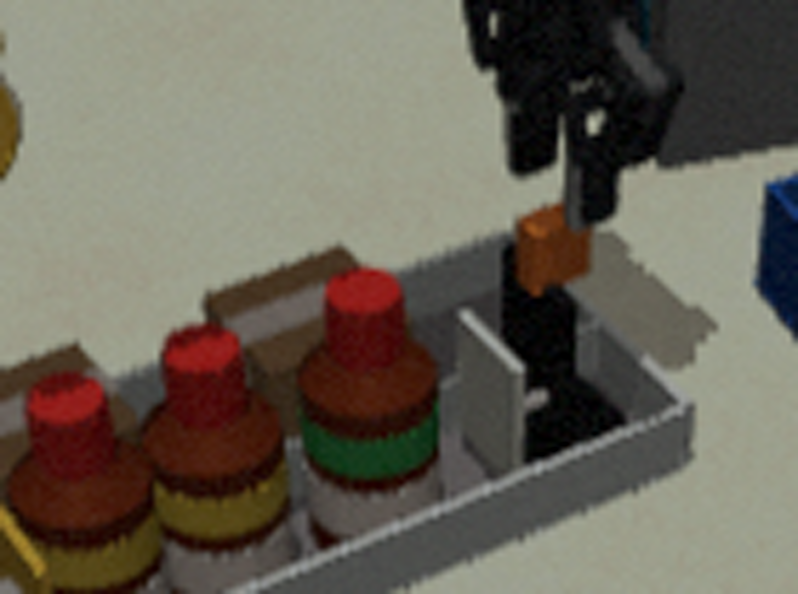

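```bash
python3 -m handwheel '[{"travel":[1.0,0,-0.3],"angular":[0,0,0],"hand":45},{"travel":[1.2,0,0],"angular":[0,0,0],"hand":45},{"travel":[1.0,0,0],"angular":[0,0,0],"hand":45},{"travel":[0.6,0,0],"angular":[0,0,0],"hand":45},{"travel":[0,0,0],"angular":[0,0,0],"hand":45}]' 60;  python3 - <<'E'
from h import *
show()
f=eyes.grab_frame("wrist"); cv2.imwrite("pics/K2.png",f["img"])
f=eyes.grab_frame("side"); cv2.imwrite("pics/K1.png",cv2.resize(f["img"][80:190,250:390],None,fx=5.7,fy=5.4,interpolation=cv2.INTER_CUBIC))
E
```

```text
time: 22.62
position: [643.5, 116.6, 104.5]
orientation: [0.164, 1.57, 0.318]
ft_force: [-0.4, 0.3, 0.5]
opening: 37.7
t 22.62 pos [643.5 116.6 104.5] rack [117.    0.8 104.5] F [-0.4  0.3  0.5] open 37.7 x [ 0.001  0.    -1.   ] y [-0.153  0.988  0.   ]
```

View pics/K2.png

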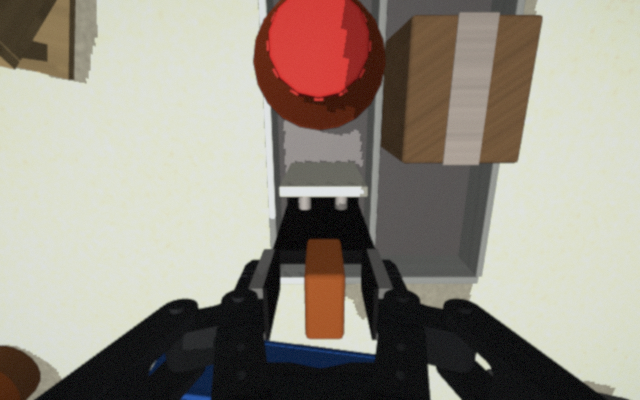

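View pics/K1.png

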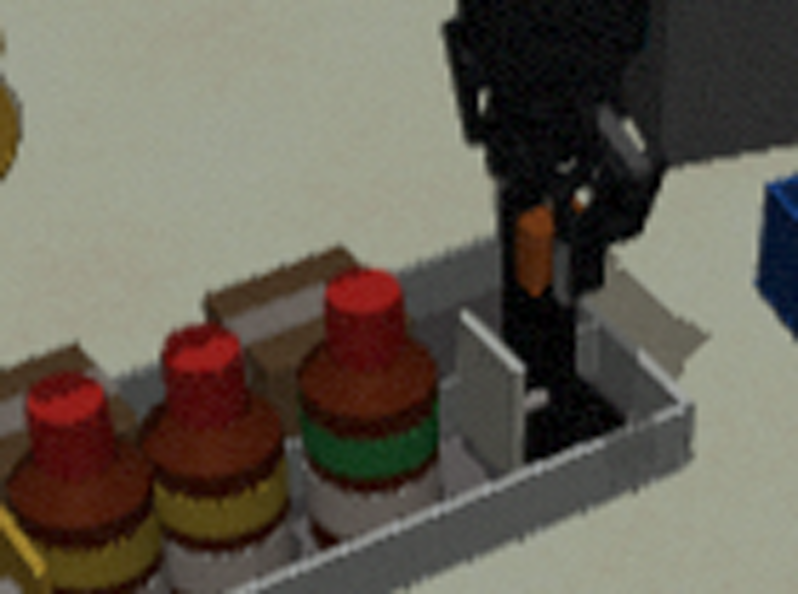

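```bash
python3 -m handwheel '[{"travel":[0.2,0.1,0.2],"angular":[0,0,0],"hand":20},{"travel":[0,0,0],"angular":[0,0,0],"hand":0},{"travel":[0,0,0],"angular":[0,0,0],"hand":0},{"travel":[0,0,0],"angular":[0,0,0],"hand":0},{"travel":[0,0,0],"angular":[0,0,0],"hand":0}]' 100;  python3 - <<'E'
from h import *
show()
E
```

```text
time: 23.13
position: [646.9, 118.7, 104.9]
orientation: [0.19, 1.567, 0.344]
ft_force: [0.5, 0.8, -2.1]
opening: 14.3
t 23.13 pos [646.9 118.7 104.9] rack [120.7   2.4 104.9] F [ 0.5  0.8 -2.1] open 14.3 x [ 0.003  0.001 -1.   ] y [-0.154  0.988  0.001]
```

```bash
python3 -m handwheel '[{"travel":[0,0,-0.4],"angular":[0,0,0],"hand":0},{"travel":[0,0,-0.4],"angular":[0,0,0],"hand":0},{"travel":[0,0,-0.4],"angular":[0,0,0],"hand":0},{"travel":[0,0,-0.4],"angular":[0,0,0],"hand":0}]' 100;  python3 - <<'E'
from h import *
show()
E
```

```text
time: 23.47
position: [645.3, 118.5, 104.9]
orientation: [0.015, 1.543, 0.169]
ft_force: [14.2, 3.9, -8.7]
opening: 14.9
t 23.47 pos [645.3 118.5 104.9] rack [119.    2.3 104.9] F [14.2  3.9 -8.7] open 14.9 x [ 0.028  0.005 -1.   ] y [-0.154  0.988  0.   ]
```

```bash
python3 -m handwheel '[{"travel":[0,0,-0.8],"angular":[0,0.01,0],"hand":0},{"travel":[0,0,-0.8],"angular":[0,0.01,0],"hand":0},{"travel":[0,0,-0.8],"angular":[0,0.01,0],"hand":0}]' 100;  python3 - <<'E'
from h import *
show(); p,R,s=cur(); print("P",inv(p-46*R[:,0]).round(1))
E
```

```text
time: 23.72
position: [634.8, 116.8, 105.0]
orientation: [0.027, 1.549, 0.182]
ft_force: [14.8, 3.2, -13.3]
opening: 14.5
t 23.72 pos [634.8 116.8 105. ] rack [108.4   2.3 105. ] F [ 14.8   3.2 -13.3] open 14.5 x [ 0.021  0.004 -1.   ] y [-0.154  0.988  0.001]
P [107.4   2.3 151. ]
```

```bash
python3 -m handwheel '[{"travel":[0.1,0,-0.7],"angular":[0,0.01,0],"hand":0},{"travel":[0.1,0,-0.7],"angular":[0,0.01,0],"hand":0},{"travel":[0.05,0,-0.7],"angular":[0,0.01,0],"hand":0},{"travel":[0.05,0,-0.7],"angular":[0,0.005,0],"hand":0}]' 100;  python3 - <<'E'
from h import *
show(); p,R,s=cur(); print("P",inv(p-46*R[:,0]).round(1))
f=eyes.grab_frame("side"); cv2.imwrite("pics/L1.png",cv2.resize(f["img"][80:190,250:390],None,fx=5.7,fy=5.4,interpolation=cv2.INTER_CUBIC))
E
```

```text
time: 24.05
position: [627.4, 115.7, 105.0]
orientation: [0.037, 1.548, 0.191]
ft_force: [15.1, 2.6, -10.9]
opening: 14.3
t 24.05 pos [627.4 115.7 105. ] rack [101.    2.3 105. ] F [ 15.1   2.6 -10.9] open 14.3 x [ 0.022  0.004 -1.   ] y [-0.154  0.988  0.001]
P [ 99.9   2.3 151. ]
```

View pics/L1.png

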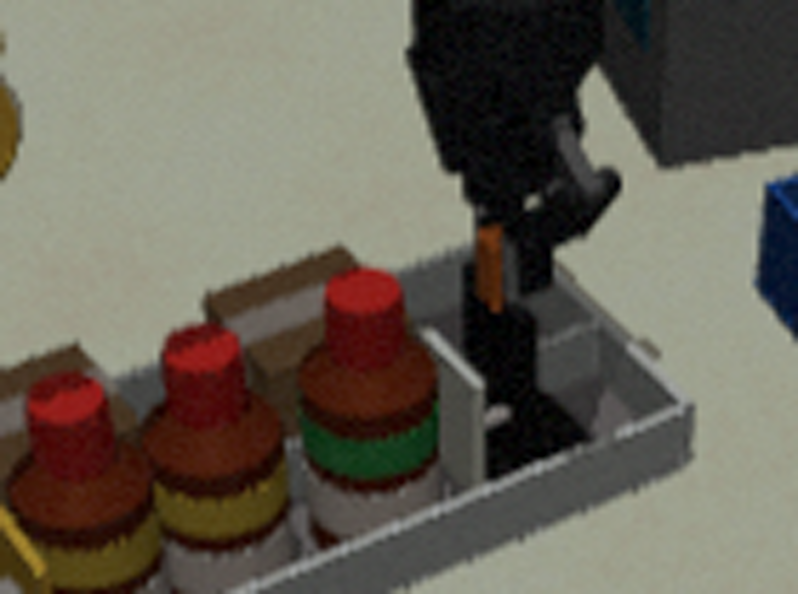

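```bash
python3 -m handwheel '[{"travel":[0.1,0,-0.8],"angular":[0,0.01,0],"hand":0},{"travel":[0.1,0,-0.8],"angular":[0,0.01,0],"hand":0},{"travel":[0.05,0,-0.8],"angular":[0,0.01,0],"hand":0},{"travel":[0.05,0,-0.8],"angular":[0,0.005,0],"hand":0},{"travel":[0.05,0,-0.8],"angular":[0,0.005,0],"hand":0}]' 100;  python3 - <<'E'
from h import *
show(); p,R,s=cur(); print("P",inv(p-46*R[:,0]).round(1))
f=eyes.grab_frame("side"); cv2.imwrite("pics/M1.png",cv2.resize(f["img"][80:190,250:390],None,fx=5.7,fy=5.4,interpolation=cv2.INTER_CUBIC))
E
```

```text
time: 24.52
position: [613.4, 113.5, 105.0]
orientation: [0.037, 1.542, 0.191]
ft_force: [15.2, 2.8, -10.8]
opening: 14.1
t 24.52 pos [613.4 113.5 105. ] rack [ 86.8   2.3 105. ] F [ 15.2   2.8 -10.8] open 14.1 x [ 0.028  0.005 -1.   ] y [-0.154  0.988  0.001]
P [ 85.5   2.2 151. ]
```

View pics/M1.png

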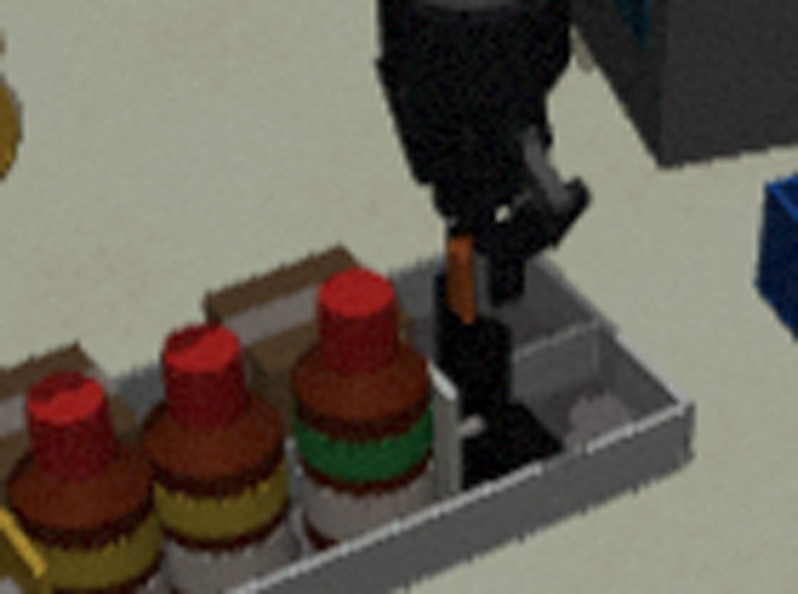

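```bash
python3 -m handwheel '[{"travel":[0.1,0,-0.8],"angular":[0,0.01,0],"hand":0},{"travel":[0.05,0,-0.8],"angular":[0,0.01,0],"hand":0},{"travel":[0.05,0,-0.8],"angular":[0,0.01,0],"hand":0}]' 100;  python3 - <<'E'
from h import *
show(); p,R,s=cur(); print("P",inv(p-46*R[:,0]).round(1))
f=eyes.grab_frame("side"); cv2.imwrite("pics/N1.png",cv2.resize(f["img"][80:190,240:370],None,fx=6.1,fy=5.4,interpolation=cv2.INTER_CUBIC))
E
```

```text
time: 24.82
position: [604.6, 112.1, 105.0]
orientation: [0.044, 1.545, 0.199]
ft_force: [15.3, 2.6, -12.9]
opening: 14.7
t 24.82 pos [604.6 112.1 105. ] rack [ 77.8   2.3 105. ] F [ 15.3   2.6 -12.9] open 14.7 x [ 0.026  0.005 -1.   ] y [-0.154  0.988  0.001]
P [ 76.6   2.2 151. ]
```

View pics/N1.png

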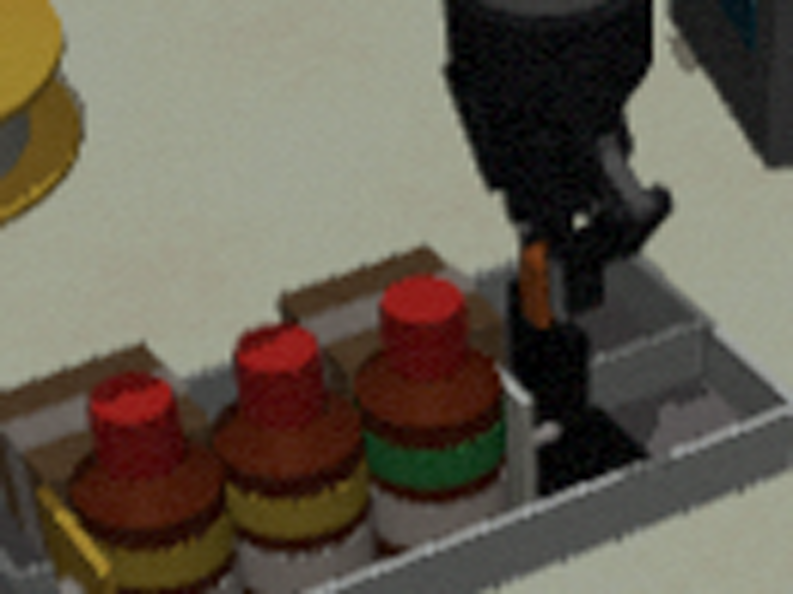

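```bash
python3 -m handwheel '[{"travel":[0.05,0,-0.7],"angular":[0,0.01,0],"hand":0},{"travel":[0.05,0,-0.7],"angular":[0,0.01,0],"hand":0}]' 100;  python3 - <<'E'
from h import *
show(); p,R,s=cur(); print("P",inv(p-46*R[:,0]).round(1))
f=eyes.grab_frame("side"); cv2.imwrite("pics/O1.png",cv2.resize(f["img"][100:190,250:350],None,fx=7.9,fy=6.5,interpolation=cv2.INTER_CUBIC))
E
```

```text
time: 25.03
position: [600.4, 111.5, 105.0]
orientation: [0.052, 1.547, 0.207]
ft_force: [17.2, 3.8, -13.7]
opening: 14.5
t 25.03 pos [600.4 111.5 105. ] rack [ 73.6   2.3 105. ] F [ 17.2   3.8 -13.7] open 14.5 x [ 0.023  0.005 -1.   ] y [-0.154  0.988  0.001]
P [ 72.6   2.2 151. ]
```

View pics/O1.png

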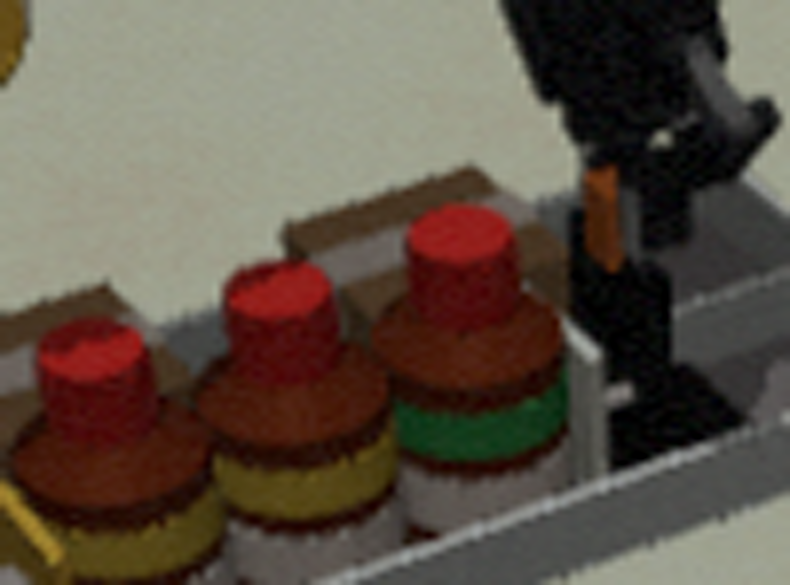

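```bash
python3 -m handwheel '[{"travel":[0.05,0,-0.8],"angular":[0,0.01,0],"hand":0},{"travel":[0.05,0,-0.75],"angular":[0,0.01,0],"hand":0}]' 100;  python3 - <<'E'
from h import *
show(); p,R,s=cur(); print("P",inv(p-46*R[:,0]).round(1))
f=eyes.grab_frame("side"); cv2.imwrite("pics/P1.png",cv2.resize(f["img"][100:190,250:350],None,fx=7.9,fy=6.5,interpolation=cv2.INTER_CUBIC))
E
```

```text
time: 25.25
position: [596.7, 110.9, 105.0]
orientation: [0.053, 1.547, 0.207]
ft_force: [19.1, 2.5, -16.9]
opening: 14.2
t 25.25 pos [596.7 110.9 105. ] rack [ 69.9   2.3 105. ] F [ 19.1   2.5 -16.9] open 14.2 x [ 0.023  0.005 -1.   ] y [-0.154  0.988  0.001]
P [ 68.8   2.2 151. ]
```

View pics/P1.png

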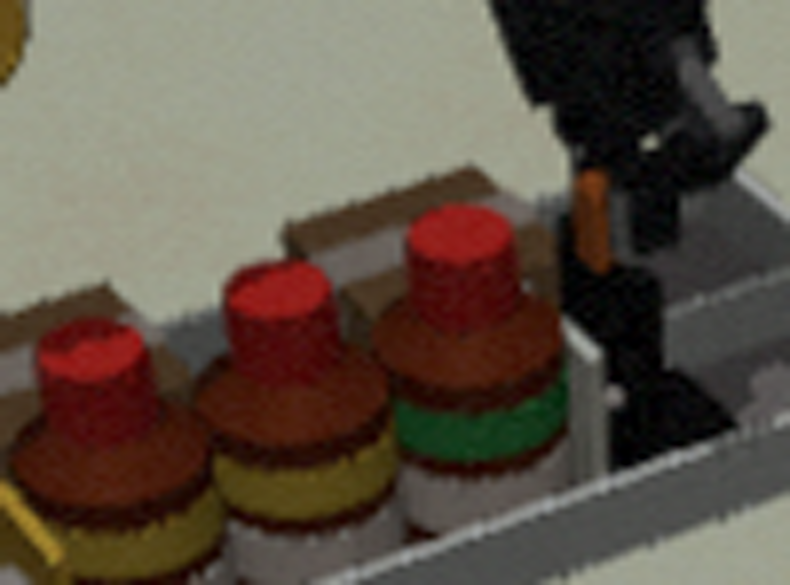

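```bash
python3 -m handwheel '[{"travel":[0.05,0,-0.75],"angular":[0,0.01,0],"hand":0}]' 100;  python3 - <<'E'
from h import *
show(); p,R,s=cur(); print("P",inv(p-46*R[:,0]).round(1))
f=eyes.grab_frame("side"); cv2.imwrite("pics/Q1.png",cv2.resize(f["img"][110:180,285:355],None,fx=8.5,fy=8.5,interpolation=cv2.INTER_CUBIC))
l=cv2.imread("pics/L1.png")
E
```

```text
time: 25.38
position: [595.6, 110.7, 105.0]
orientation: [0.051, 1.546, 0.206]
ft_force: [20.5, 2.2, -17.4]
opening: 14.5
t 25.38 pos [595.6 110.7 105. ] rack [ 68.7   2.3 105. ] F [ 20.5   2.2 -17.4] open 14.5 x [ 0.024  0.005 -1.   ] y [-0.154  0.988  0.001]
P [ 67.6   2.2 151. ]
```

View pics/Q1.png

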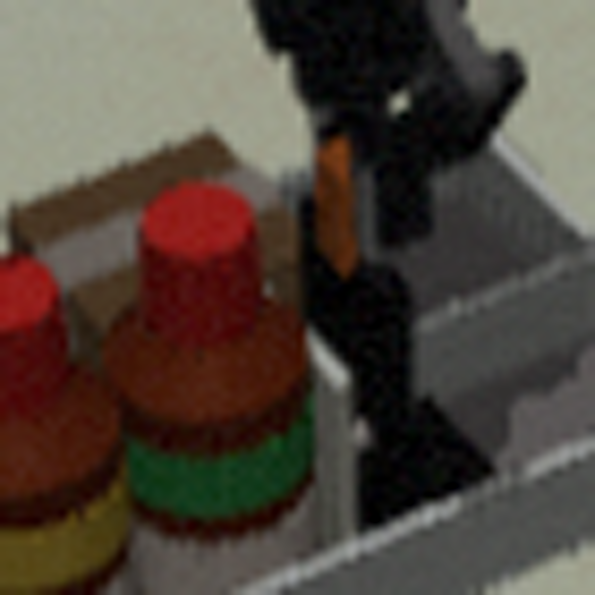

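```bash
python3 -m handwheel '[{"travel":[0.05,0,0],"angular":[0,0,0],"hand":0},{"travel":[0.05,0,0],"angular":[0,0,0],"hand":0}]' 100;  python3 -c "
from h import *
show()"
```

```text
time: 25.6
position: [596.2, 110.8, 104.9]
orientation: [0.055, 1.545, 0.21]
ft_force: [-3.2, -0.2, 5.4]
opening: 14.4
t 25.60 pos [596.2 110.8 104.9] rack [ 69.3   2.3 104.9] F [-3.2 -0.2  5.4] open 14.4 x [ 0.025  0.005 -1.   ] y [-0.154  0.988  0.001]
```

Force relaxed; the follower holds by itself. Release and lift.

```bash
python3 -m handwheel '[{"travel":[0,0,0],"angular":[0,0,0],"hand":15},{"travel":[0,0,0],"angular":[0,0,0],"hand":30},{"travel":[0,0,0],"angular":[0,0,0],"hand":45},{"travel":[0,0,0],"angular":[0,0,0],"hand":45}]' 60;  python3 - <<'E'
from h import *
show()
f=eyes.grab_frame("wrist"); cv2.imwrite("pics/R2.png",f["img"])
E
```

```text
time: 25.93
position: [596.1, 110.6, 105.1]
orientation: [0.046, 1.544, 0.201]
ft_force: [0.5, -0.5, 0.5]
opening: 38.4
t 25.93 pos [596.1 110.6 105.1] rack [ 69.3   2.1 105.1] F [ 0.5 -0.5  0.5] open 38.4 x [ 0.026  0.005 -1.   ] y [-0.154  0.988  0.001]
```

View pics/R2.png

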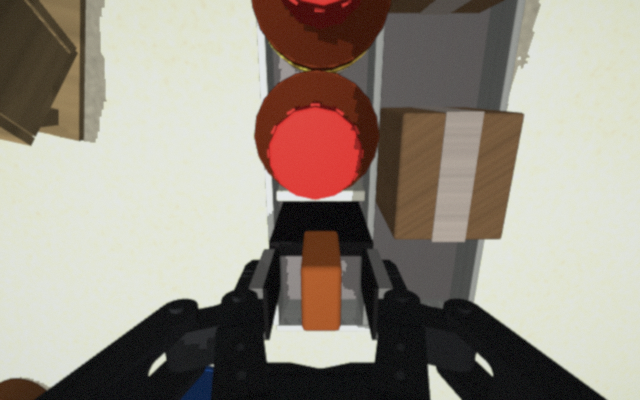

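```bash
python3 -m handwheel '[{"travel":[-1.5,0,0],"angular":[0,0,0],"hand":45},{"travel":[-2.5,0,0],"angular":[0,0,0],"hand":45},{"travel":[-3,0,0],"angular":[0,0,0],"hand":45},{"travel":[-1.5,0,1],"angular":[0,0,0],"hand":45},{"travel":[0,-4,0],"angular":[0,0,0],"hand":45},{"travel":[0,-4,0],"angular":[0,0,0],"hand":45},{"travel":[0,-4,0],"angular":[0,0,0],"hand":45},{"travel":[0,-4,0],"angular":[0,0,0],"hand":45},{"travel":[0,-4,0],"angular":[0,0,0],"hand":45},{"travel":[0,-4,0],"angular":[0,0,0],"hand":45}]' 60;  python3 - <<'E'
from h import *
show()
f=eyes.grab_frame("side"); cv2.imwrite("pics/S1.png",cv2.resize(f["img"][100:215,220:380],None,fx=5,fy=5,interpolation=cv2.INTER_CUBIC))
f=eyes.grab_frame("top"); cv2.imwrite("pics/S3.png",cv2.resize(f["img"][140:290,220:320],None,fx=4,fy=4,interpolation=cv2.INTER_CUBIC))
E
```

```text
time: 26.82
position: [644.3, -125.1, 197.3]
orientation: [0.064, 1.538, 0.234]
ft_force: [0.5, 0.5, -0.3]
opening: 38.5
t 26.82 pos [ 644.3 -125.1  197.3] rack [  80.9 -238.2  197.3] F [ 0.5  0.5 -0.3] open 38.5 x [ 0.032  0.008 -0.999] y [-0.169  0.986  0.002]
```

View pics/S1.png

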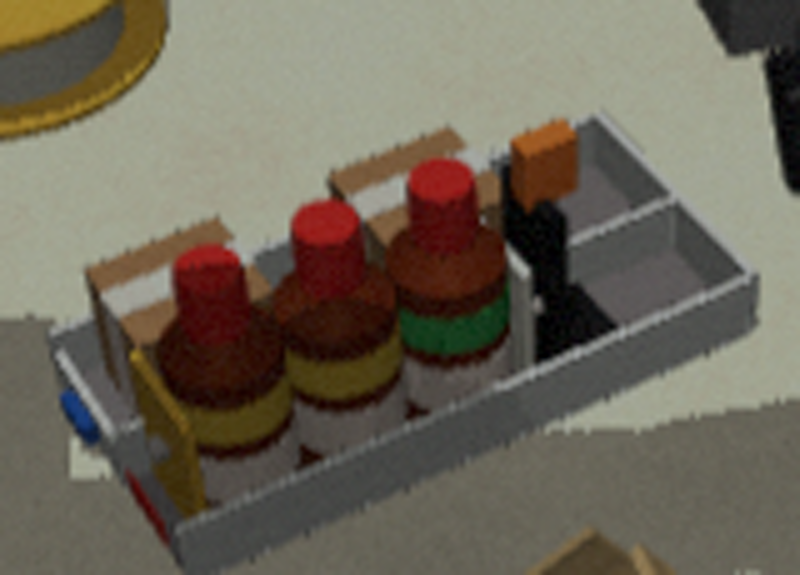

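View pics/S3.png

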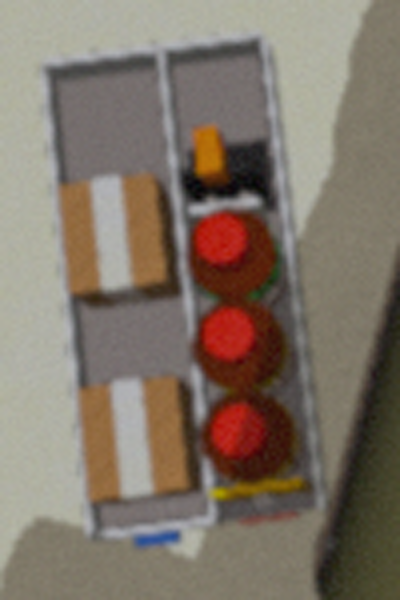

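```bash
python3 - <<'E'
from h import *
a=cv2.imread("pics/a_side.png")[112:172,325:360]; f=eyes.grab_frame("side"); cv2.imwrite("pics/fin_side.png",f["img"])
b=f["img"][118:178,310:345]
g=lambda i:np.clip(cv2.resize(i,None,fx=10,fy=10,interpolation=cv2.INTER_CUBIC).astype(float)*1.4,0,255).astype(np.uint8)
cv2.imwrite("pics/T1.png",np.hstack([g(a),g(b)]))
E
```

```text
(no output)
```

View pics/T1.png

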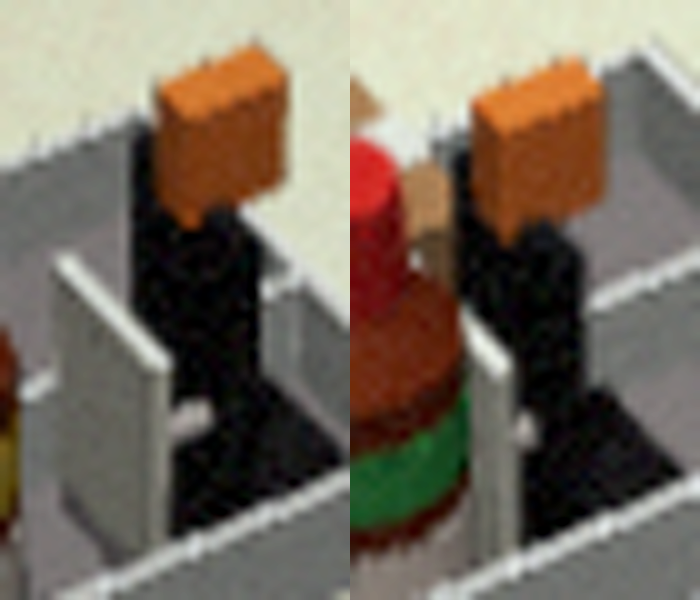

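```bash
python3 - <<'E'
from h import *
q=lambda c,x0,y0,z: inv(atz("side",*crop(c,x0,y0,10),z)).round(1)
A=q((187,122),325,112,155),q((190,228),325,112,118),q((170,360),325,112,95)
B=q((155,133),310,118,155),q((158,243),310,118,118),q((165,362),310,118,95)
print(A,B,"comp",(A[0]-A[2])-(B[0]-B[2]),(A[1]-A[2])-(B[1]-B[2]))
T=lambda c:crop(c,220,140,4)
for c in ((220,238),(228,333),(238,430)): print("cap",inv(atz("top",*T(c),156)).round(1))
print(inv(atz("top",*T((209,130)),155)),inv(atz("top",*T((200,52)),155)))
E
```

```text
(array([104.6,  -8.1, 155. ]), array([107.9,  -4.8, 118. ]), array([ 91.7, -21.8,  95. ])) (array([ 54. ,  -7.5, 155. ]), array([ 55.5,  -5. , 118. ]), array([ 47.5, -20.9,  95. ])) comp [6.4 0.3 0. ] [8.2 1.1 0. ]
cap [  9.8  -1.4 156. ]
cap [-50.    0.4 156. ]
cap [-110.    1.  156.]
[ 79.57173132  -2.14227239 155.        ] [130.84723555  -2.10620967 155.        ]
```

```bash
python3 -c "
from rig import robot
print(robot.hand_in())"
```

```text
the job is handed in; nothing more can be done
None
```

I finished the restock and handed it in at about 27 s of the 67 s. `hand_in` gave no verdict, so whether it passed is not confirmed.

**What I did**
- I gripped `old_rear` by its cap, with the jaws along the lane, and drew it forward against `old_front` until the pair met the stop. The wrist read about 5–8 N.
- I drew the green-banded bottle out of the caddy, turned it upright and lowered it into the lane behind the old bottles. It stood upright after release.
- I slid the follower up until its push force rose from about 15 N to about 20.5 N, then let go and backed the arm off.

**Last checks (from the camera images)**

| Check | Measured | Needed |
|---|---|---|
| Bottles along the lane (rack x) | about -110, -50 and +10 mm | front below -93, rear between -82 and -30, new above -18 |
| Spacing of neighbours | about 60 mm | below 65 mm |
| Sideways offset | within about 2 mm | within 8 mm |
| Pad pressed in | 6.4–8.2 mm from two image corners; about 7 mm from the force rise | 4–11 mm |

- All three bottles look upright.
- The cartons look unmoved in the last top view. I took no closing measurement of the blue-capped bottle; it was in its cell in the last views of the caddy.
- I did not measure the stop contact force at the end; I inferred it from the stop being met and the pad pressing on the row.

**What went wrong or disagreed**
- My first attempt pushed `old_rear` from behind and tilted it by roughly 0.17 rad. I backed off and it settled upright in the same place, well under the 0.5 rad limit.
- In the images the fingertips sat about 25–35 mm farther back along the tool axis than the stated tool frame gives, so I set the grasps by eye.
- On the first lowering the new bottle caught a lane wall, with about 62 N at the wrist against the 120 N limit. I raised it, shifted it about 4 mm sideways, and it went in freely.

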